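Warm the honey and refit the warmer's knob

ROBOT

A 6-joint arm with a two-finger parallel gripper is mounted at the origin on the work surface. World frame = base frame: x ahead of the robot, y to its left, z up, the work surface at z = 0. Lengths are in mm, angles in rad, forces in N, time in s.
With the tool pointing down it reaches from about 350 to 875 mm from the base axis. Payload 4.2 kg.
Tool frame: the origin (TCP) lies at the very end of the fingers, on their centre line; the grasp point (between the pads) lies 19 mm behind it; y points along the fingers, z is the direction in which the jaws open and shut, and the axes are right-handed (so a half turn about y gives the same grasp; the last joint's range is limited). The gripper opens to 85 mm and grips with 20 to 120 N. Pads are 22 mm wide; open, the fingers measure 114 mm over their backs; the gripper's body (76 mm by 85 mm) begins 54 mm behind the grasp point. The pads swing forward as they close: fully open they stand 13 mm farther back than shut.
Start: joints at [1.524, 0.385, 0.008, 0, -1.194, -0.259], TCP at [188.128, 595.992, 193.312] pointing down, gripper open.
Joint ranges: [-3.14, 3.14], [-1.21, 2.06], [-1.07, 1.41], [-3.16, 2.05], [-2.99, -0.16], [-3.1, 3.1]. Speed limits (rad/s): [2.79, 2.79, 3.14, 3.14, 3.14, 3.14].

INTERFACE

Orientations are given as a unit quaternion [x, y, z, w].
In Python, from bench import arm gives the robot as it stands.
- The arm moves only by the shell command python3 -m creep 'ROWS'. ROWS is JSON, a list of rows, each an object with "delta_pos": the shift along the tool's x, y, z in mm, a list of three; "rot": the turn, a rotation vector about the tool's x, y, z in rad, a list of three; "jaw": the finger opening in mm, from 0 to 85.4. A call has exactly 10 rows; each row shifts and turns the commanded pose from where the row before left it, along the tool's axes as they then stand; what a row does not reach is not made up. A row lasts 1/12 s, in which the tool goes at most 41.7 mm and 7.16 degrees, less where a joint would pass 70% of its speed; a pose out of reach is approached as far as the arm can. A call is refused whole if a number of a shift passes 41.7 or a number of a turn 0.125, either way. A call with a gripper value outside its range is refused whole. The fingers move at their own pace and stop on an object; the grip force is fixed at half the most. Time passes only in rows, so rows that do not move let the fingers close, or fill a call up. It gives the time, the measured TCP pose, the force and the opening at its end, in the units of the state.
- arm.read_state(): the state, without advancing time (a new reading comes with each control period).
- arm.get_image(name): name is "side" or "top"; returns the picture (384x512x3 uint8, red, green, blue); there is no depth.
- arm.calibration(name): a dict with "intrinsics" (3x3 intrinsics, pixels), "R" (3x3) and "t" (3): a world point X has camera coordinates R X + t. Camera axes: x right, y down, z forward; pixel columns grow to the right and rows downward; lengths in mm; the calibration is good to about 2 mm. A picture is of the moment at which its call begins. calibration takes no time and is no camera call.
- arm.job_done(): hands the job in, once; it reports no verdict.
Trained networks look in the newest picture that a camera, given by its name, has taken for a name from the list of things; names that differ only in an ending like _2 or _b are one class to them, and where a whole thing is asked for, a point or a joint stands for the part that bears it (a point fixed in the world has none). Each returns a list of dicts, best first, with "p" (0 to 1); they miss things now and then, are a little off and sometimes report something else, mostly with a low value. They report only what shows in the picture. A call takes as long as a camera call. They do not tell look-alikes from the thing itself.
- arm.find_in(camera, target): "location" ([column, row] in pixels, amid what is visible of it).
- arm.masks_of(camera, target): "pixels" (384x512 bool, what is visible of it) and "location" ([column, row] in pixels, amid what is visible of it).
The state is a dict: "clock": time; "joints": joint angles; "joint_vel": joint speeds; "joint_efforts": joint torques, N m; "position": TCP position; "ee_rot": TCP orientation; "contact_force": force on the tool from outside, world axes, zero at the start; "wrist_torque": the same for the moment, N m; "gripper_width": finger opening in mm.
Only numpy, scipy, OpenCV 4.12 (cv2) and the standard library are available. Lean on these libraries where they do the work, as an engineer would, in place of code of your own. Each camera call takes 0.05 s, during which the arm holds its last target. There are 200 camera calls.

TASK

Stand the small honey jar upright in the open warming drawer, let go of it and slide the drawer fully shut. Then take the loose black knob, turn it so that its D-shaped bore matches the D-shaft on top of the warmer, push it all the way onto the shaft, and press knob and shaft down against the spring and keep them pressed: finish while still holding the knob down. Leave the other things on the counter and on the warmer where they are.

Things in the scene. Friction and masses are not known exactly. Their poses are not given: they have to be found in the camera images.
- jar: small squat honey jar of amber glass with a brass-coloured lid, 54 mm across, 60 mm high, standing upright on the counter; origin at the centre of its underside, z up. It stands on one side of the warmer's drawer, the knob on the other.
- knob: loose black cooker knob, upright on the counter: disc 42 mm across, 16 mm high; on it a grip bar 12 mm wide, 40 mm long, its top 34 mm above the underside. Origin on the axis at the underside, z up, x along the bar to its tapered pointer end (white line). D bore from below, 13 mm deep: 16.4 mm circle, its flat 4.7 mm from the axis on the pointer (+x) side; 1.2 mm clearance.
- shaft_top (a point): top centre of the bare steel D-shaft upright on the warmer, 20 mm above its top plate: 14 mm diameter, flat 3.5 mm from the axis, last 2 mm bevelled, does not turn. z up, x square out of the flat. The knob fits when its x axis agrees with this one (about 0.2 rad); fully on, its underside is 13 mm below this point, 7 mm above the plate.
- shaft (a joint): how far the shaft is pressed down, m: 0 free, 0.005 at its stop. A spring holds it up: it begins to move at about 4 N and reaches the stop at about 8 N; it springs back when let go.
- warmer: the warming drawer unit, a fixed aluminium box 220 mm deep (x), 240 mm wide (y), 120 mm high; origin at the centre of its underside, its front (drawer side) faces its own -x, towards the robot. The shaft stands on its top 45 mm before the centre (at x = -0.045, y = 0).
- drawer (a joint): how far the drawer is open, m: 0 shut, starts part open (0.11 to 0.14), slides along the warmer's x with about 1.5 N of friction.
- drawer_in (a point): on the drawer floor, 16 mm above the counter, mid width, 60 mm behind the outer face of the drawer front: a good place for the jar. Axes as the warmer's. Front 12 mm thick, top edge 99 mm above the counter; the tray reaches 48 mm ahead of this point (to the robot), 132 mm behind it (there under the shell), 192 mm wide, walls 52 mm above the counter.
- drawer_lip (a point): middle of the front edge of the lip (a black ledge 120 mm long, 12 mm high, 16 mm proud of the drawer front, 84 to 96 mm above the counter) near the top of the drawer front: push here to shut the drawer. Axes as the warmer's.
- tall_jar: large bystander jar, 80 mm across, 150 mm high, steel lid; bystander, to be left where it is
- spice_can: small pale can with a paper label, 44 mm across, 55 mm high; bystander, to be left where it is
- sauce_bottle: slim glass bottle, 56 mm across, 170 mm high; bystander, to be left where it is
- ramekin: open white ceramic cup, 70 mm across, 40 mm high; bystander, to be left where it is
- tea_tin: dark flat box 70 x 50 x 40 mm lying on the rear left part of the warmer's top; bystander, to be left where it is
- spoon: wooden spoon, 220 mm long, lying far out on the right side of the counter; bystander, to be left where it is
Mind the look-alikes: they are no part of the job. What is meant by the jar is not green or purple, and is the larger of those in its own colour.

How it is judged:
By the outcome, as a careful person would: the job done as asked, in the order asked, and still so for the second after the job is handed in, while the arm keeps its last pose, push and grip.
It also fails if it takes over 72 s, if anything falls off the work surface, if the arm or the gripper's body presses on something with over 40 N, if the wrist force passes 120 N, or if a joint passes its speed limit or range.

## Working session

There is one attempt and no reset: what is moved stays moved. The work goes in short steps, Python scripts to look and compute and a shell command to move; the robot and the scene stay as the last step left them, time stands still between calls to the robot, and variables do not carry over. Pictures are saved under pics/ and viewed, about 8 in all and at most 12, crops included, and the job is handed in when it is done.

```bash
ls; mkdir -p pics
python3 - <<'E'
from bench import arm
import cv2,numpy as np
for n in("side","top"):
    im=arm.get_image(n); cv2.imwrite(f"pics/{n}0.png",im[:,:,::-1])
    c=arm.calibration(n); print(n,np.round(c["intrinsics"],1).tolist(),np.round(c["R"],3).tolist(),np.round(c["t"],1).tolist(), np.round(-np.array(c["R"]).T@np.array(c["t"])))
    for t in("jar","knob","shaft_top","warmer","drawer_in","drawer_lip","tall_jar","spice_can","sauce_bottle","ramekin"):
        print(t,[(round(d["p"],2),np.round(d["location"]).tolist()) for d in arm.find_in(n,t)])
print(arm.read_state())
E
```

```text
pics
side [[373.2, 0.0, 253.6], [0.0, 373.2, 191.4], [0.0, 0.0, 1.0]] [[0.911, -0.413, 0.002], [-0.277, -0.615, -0.739], [0.306, 0.672, -0.674]] [-544.6, 204.9, 1144.9] [ 202. -868.  924.]
jar [(0.83, [260.0, 263.0]), (0.74, [233.0, 290.0]), (0.52, [273.0, 290.0]), (0.43, [278.0, 254.0])]
knob [(0.55, [188.0, 161.0])]
shaft_top []
warmer [(0.74, [275.0, 190.0]), (0.51, [279.0, 381.0]), (0.4, [207.0, 118.0]), (0.24, [248.0, 198.0])]
drawer_in [(0.96, [249.0, 199.0])]
drawer_lip [(0.78, [247.0, 200.0])]
tall_jar [(0.96, [209.0, 117.0])]
spice_can [(0.55, [235.0, 148.0])]
sauce_bottle [(0.66, [331.0, 302.0]), (0.57, [248.0, 200.0]), (0.36, [234.0, 148.0])]
ramekin [(0.68, [312.0, 257.0])]
top [[406.0, 0.0, 256.9], [0.0, 406.0, 190.9], [0.0, 0.0, 1.0]] [[-0.013, -1.0, 0.013], [-0.988, 0.011, -0.155], [0.155, -0.015, -0.988]] [-69.7, 593.9, 1328.5] [ 380.  -56. 1405.]
jar [(0.72, [330.0, 247.0]), (0.69, [339.0, 218.0]), (0.52, [316.0, 220.0])]
knob [(0.52, [140.0, 238.0])]
shaft_top []
warmer [(0.86, [240.0, 170.0]), (0.43, [86.0, 191.0])]
drawer_in [(0.72, [235.0, 198.0])]
drawer_lip [(0
[... 191 characters left out ...]
': 1.1, 'joints': array([ 1.52360867e+00,  3.84716959e-01,  7.90589759e-03, -2.78487797e-05,
       -1.19402081e+00, -2.58605146e-01]), 'joint_vel': array([ 9.94286602e-06,  1.75396986e-04, -1.04150717e-03,  6.39708863e-06,
        3.81566075e-04,  7.07465366e-04]), 'joint_efforts': array([ 4.14277310e-04, -3.92099869e+01,  1.88616371e+01,  4.19069141e+00,
       -3.30420680e-04, -1.86339925e-06]), 'position': array([188.11360716, 595.98933406, 193.30000517]), 'ee_rot': array([-0.10768914, -0.69884373,  0.69887065,  0.1077047 ]), 'contact_force': array([ 0.21302082, -0.24711116, -0.23579834]), 'wrist_torque': array([ 0.00422019, -0.02215631, -0.00997168]), 'gripper_width': 85.42620551363753}
```

```bash
python3 -c "
import cv2,numpy as np
a=cv2.imread('pics/side0.png');b=cv2.imread('pics/top0.png')
cv2.imwrite('pics/both.png',cv2.resize(np.vstack([a,b]),None,fx=.78,fy=.78))"
```

```text
(no output)
```

View pics/top0.png

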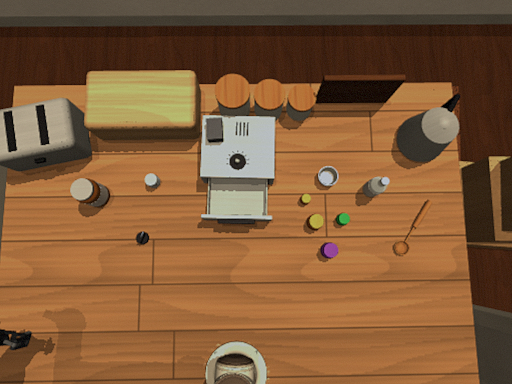

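View pics/side0.png

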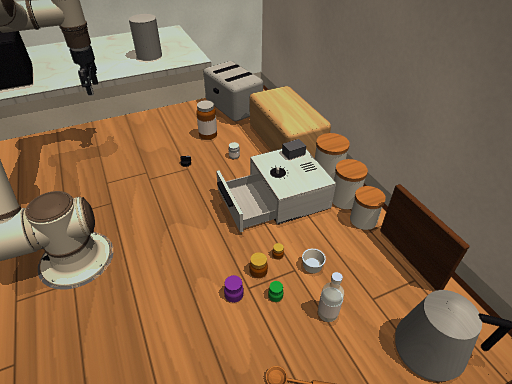

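The amber candidates are a small one at top (306,199) and a larger one at (316,222), which is (259,265) in side. Green is at (343,219) and purple at (330,250). The larger amber one fits. I'll confirm it in one enlarged composite, along with the knob and shaft.

```bash
python3 -c "
import cv2,numpy as np
a=cv2.imread('pics/side0.png');b=cv2.imread('pics/top0.png')
def c(i,x,y,r,s=266): return cv2.resize(i[y-r:y+r,x-r:x+r],(s,s),interpolation=cv2.INTER_CUBIC)
cv2.imwrite('pics/crop1.png',np.vstack([np.hstack([c(b,322,222,35),c(b,142,238,14),c(b,237,161,18)]),np.hstack([c(a,257,270,40),c(a,186,160,14),c(a,278,172,18)])]))"
```

```text
(no output)
```

View pics/crop1.png

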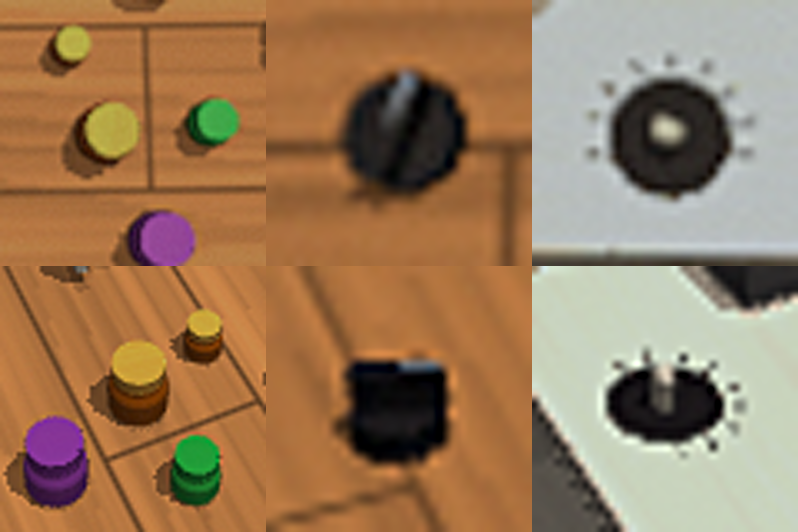

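The crop confirms that the jar is the larger amber one: its lid is at top (316,222), with a plain smaller amber look-alike beside it. The knob pointer faces away from the robot, up and slightly right in the top view. The D-shaft is the bright blob in the dark disc.

```bash
cat > h.py <<'E'
import cv2,numpy as np,json
from bench import arm
C={n:{k:np.array(v,float) for k,v in arm.calibration(n).items() if k in("intrinsics","R","t")} for n in("side","top")}
def proj(n,X):
    c=C[n]; p=(c["R"]@np.atleast_2d(X).T).T+c["t"]; p=p@c["intrinsics"].T; return p[:,:2]/p[:,2:]
def ray(n,uv,z):
    c=C[n]; d=c["R"].T@np.linalg.inv(c["intrinsics"])@np.array([uv[0],uv[1],1]); o=-c["R"].T@c["t"]; return o+d*(z-o[2])/d[2]
def rect(n,im,cx,cy,h,z,s):
    # rectified plane: up=+x, right=-y
    w=np.array([[cx+h,cy+h,z],[cx+h,cy-h,z],[cx-h,cy-h,z],[cx-h,cy+h,z]])
    H=cv2.getPerspectiveTransform(proj(n,w).astype(np.float32),np.float32([[0,0],[s,0],[s,s],[0,s]]))
    return cv2.warpPerspective(im,H,(s,s),flags=cv2.INTER_CUBIC)
def cen(m,seed):
    k,l,st,ce=cv2.connectedComponentsWithStats(m.astype(np.uint8)); i=l[seed[1],seed[0]]
    return ce[i],st[i][4],l==i
E
python3 - <<'E'
from h import *
a=cv2.imread('pics/side0.png');b=cv2.imread('pics/top0.png')
hb=cv2.cvtColor(b,cv2.COLOR_BGR2HSV);ha=cv2.cvtColor(a,cv2.COLOR_BGR2HSV)
print("lid hsv",hb[221,317],ha[259,259])
def disc(im,box):
    x0,y0,x1,y1=box; g=cv2.cvtColor(im,cv2.COLOR_BGR2GRAY)[y0:y1,x0:x1]
    m=(g<110).astype(np.uint8); k,l,st,ce=cv2.connectedComponentsWithStats(m); i=1+np.argmax(st[1:,4])
    cn=max(cv2.findContours((l==i).astype(np.uint8),0,1)[0],key=cv2.contourArea)
    e=cv2.fitEllipse(cn); return np.array(e[0])+[x0,y0],e[1:]
for n,im,bx in(("top",b,(226,150,250,172)),("side",a,(266,160,290,184))):
    c,e=disc(im,bx); print(n,"shaftdisc",c,e,ray(n,c,122).round(1))
for n,im,seed in(("top",hb,(317,221)),("side",ha,(259,259))):
    ref=im[seed[1],seed[0]].astype(int); m=(abs(im[:,:,0].astype(int)-ref[0])<5)&(im[:,:,2]>ref[2]-35)&(im[:,:,1]>120)
    c,ar,_=cen(m,seed); print(n,"lid",c,ar,ray(n,c,60).round(1))
for n,bx in(("top",b),("side",a)):
    for t in("jar","knob"):
        arm.get_image(n)
        for d in arm.masks_of(n,t): 
            ys,xs=np.nonzero(d["pixels"]); print(n,t,round(d["p"],2),len(xs),xs.mean().round(1),ys.mean().round(1), ray(n,(xs.mean(),ys.mean()),30 if t=="jar" else 14).round(1))
# rectified
R1=rect("top",b,750,20,190,120,400); 
R2=np.hstack([rect("top",b,*ray("top",(237.5,161),130)[:2],35,138,200),rect("top",b,*ray("top",(142,238),15)[:2],40,25,200)])
R3=np.hstack([rect("side",a,*ray("top",(237.5,161),130)[:2],35,138,200),rect("side",a,*ray("top",(142,238),15)[:2],40,25,200)])
print(ray("top",(237.5,161),130),ray("top",(142,238),15))
cv2.imwrite('pics/rect.png',np.hstack([R1,np.vstack([R2,R3])]))
E
```

```text
lid hsv [ 25 164 182] [ 21 188 201]
top shaftdisc [237.3355999  161.14875126] ((14.945960998535156, 15.407310485839844), 92.7268295288086) [679.2 -13.8 122. ]
side shaftdisc [277.7829237  172.33479691] ((9.459311485290527, 15.891241073608398), 85.48754119873047) [680.7 -14.6 122. ]
top lid [316.38311688 220.57792208] 154 [ 488.8 -273.2   60. ]
side lid [258.39411765 258.44705882] 170 [ 489.7 -272.    60. ]
top jar 0.65 211 314.3 221.0 [ 489.9 -270.9   30. ]
top jar 0.57 146 341.9 218.5 [ 497.3 -365.4   30. ]
top jar 0.47 219 328.6 249.5 [ 393.4 -315.7   30. ]
side jar 0.65 364 258.1 265.1 [ 488.7 -272.9   30. ]
side jar 0.64 456 233.5 288.5 [ 393.5 -316.6   30. ]
side jar 0.62 239 275.6 290.9 [ 496.1 -371.2   30. ]
side jar 0.43 172 277.6 250.7 [ 564.7 -249.    30. ]
side jar 0.23 155 233.7 150.0 [637.7 282.9  30. ]
side jar 0.19 351 293.3 149.1 [860.9 189.8  30. ]
side knob 0.63 105 185.4 160.8 [443.4 315.1  14. ]
[677.83546227 -14.60588877 130.        ] [440.44852543 314.44914665  15.        ]
```

View pics/rect.png

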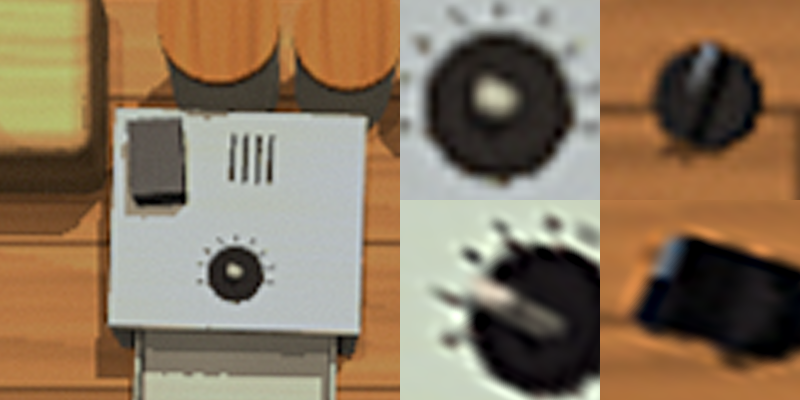

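```bash
cat > fit.py <<'E'
from h import *
from scipy.optimize import minimize
S=8
def render(n,facets,off,x0,y0,w,h):
    # facets: list of (label, Nx3 convex polygon CCW seen from outside), painter order -> label map, downsampled per-label coverage
    lab=np.zeros((h*S,w*S),np.uint8); cam=-C[n]["R"].T@C[n]["t"]
    for k,P in facets:
        nrm=np.cross(P[1]-P[0],P[2]-P[1])
        if nrm@(cam-P[0])<=0: continue
        q=(proj(n,P)+off-[x0,y0]+.5)*S
        cv2.fillConvexPoly(lab,np.round(q*16).astype(np.int32),k,shift=4)
    return lab
def cover(lab,val):  # val: label->vector basis (K,)
    B=val[lab]; B=cv2.resize(B,(lab.shape[1]//S,lab.shape[0]//S),interpolation=cv2.INTER_AREA)
    return cv2.GaussianBlur(B,(0,0),.45)
def prism(poly,z0,z1,k0):
    f=[];N=len(poly);nr=[]
    for i in range(N):
        a,b=poly[i],poly[(i+1)%N]
        f.append((k0+i,np.array([[*a,z0],[*b,z0],[*b,z1],[*a,z1]]))); d=b-a; v=np.array([d[1],-d[0]])/np.hypot(*d); nr.append(v)
    return f,nr
def rot(a): return np.array([[np.cos(a),-np.sin(a)],[np.sin(a),np.cos(a)]])
E
cat > fs.py <<'E'
from fit import *
ims={"top":cv2.imread('pics/top0.png').astype(float),"side":cv2.imread('pics/side0.png').astype(float)}
win={"top":(232,154,11,12),"side":(272,158,12,18)}
def dpoly(yaw):
    t0=np.arccos(.5); t=np.linspace(t0,2*np.pi-t0,25); return (7*np.c_[np.cos(t),np.sin(t)])@rot(yaw).T
def err(yaw,n,off):
    P=dpoly(yaw)+[680,-14.2]; f,nr=prism(P,120,140,1); N=len(P)
    f.append((N+1,np.c_[P,np.full(N,140.)]))
    val=np.zeros((N+2,5),np.float32); val[0,0]=1; val[N+1,1]=1
    for i,v in enumerate(nr): val[1+i,2:]=[1,*v]
    x0,y0,w,h=win[n]; B=cover(render(n,f,off,x0,y0,w,h),val).reshape(-1,5)
    I=ims[n][y0:y0+h,x0:x0+w].mean(2).reshape(-1)
    # ignore plate pixels outside disc
    u,v=np.meshgrid(np.arange(x0,x0+w),np.arange(y0,y0+h)); pts=np.array([ray(n,p,121) for p in zip(u.ravel(),v.ravel())])
    m=(np.hypot(pts[:,0]-680,pts[:,1]+14.2)<23)|(B[:,1:3].sum(1)>.3)
    A=np.vstack([B[m],np.eye(5)*.02]); s=np.linalg.lstsq(A,np.r_[I[m],np.zeros(5)],rcond=None)[0]
    return ((B[m]@s-I[m])**2).mean(),s
if __name__=="__main__":
    T={}
    for n in ims:
        for d in range(-180,180,15):
            b=min(((err(np.radians(d),n,np.array([i,j]))[0],i,j) for i in(-.8,-.4,0,.4,.8) for j in(-.8,-.4,0,.4,.8)))
            T[n,d]=b
    for d in range(-180,180,15): print(d,np.round(T["top",d],1),np.round(T["side",d],1))
E
python3 fs.py
python3 - <<'E'
from h import *
b=cv2.imread('pics/top0.png');a=cv2.imread('pics/side0.png')
R=rect("top",b,520,-10,120,99,400); Q=rect("side",a,520,-10,120,99,400); cv2.imwrite('pics/drw.png',np.hstack([R,Q]))
E
```

```text
-180 [96.4 -0.4  0.8] [204.8  -0.8  -0.4]
-165 [102.5  -0.4   0.8] [244.   -0.8  -0.4]
-150 [120.3  -0.4   0.4] [297.7  -0.4   0.4]
-135 [137.2  -0.4   0.4] [292.5  -0.4   0.4]
-120 [138.2  -0.4   0.4] [298.6  -0.4   0.4]
-105 [162.5  -0.4   0.4] [309.5  -0.4   0.4]
-90 [169.7  -0.4   0.4] [342.1  -0.4   0.4]
-75 [167.6  -0.4   0.4] [329.   -0.4   0.4]
-60 [130.4  -0.4   0. ] [280.7   0.   -0.4]
-45 [74.4 -0.4  0. ] [179.8   0.   -0.4]
-30 [48.1 -0.4  0. ] [171.5  -0.4  -0.4]
-15 [57.9 -0.4  0. ] [186.2  -0.4  -0.4]
0 [99.5 -0.4  0. ] [255.5   0.   -0.4]
15 [122.9  -0.8   0. ] [339.7   0.   -0.4]
30 [142.9  -0.8   0. ] [335.2  -0.4  -0.8]
45 [169.7  -0.8   0. ] [268.6  -0.4   0. ]
60 [192.6  -0.8   0. ] [288.7  -0.4   0. ]
75 [185.2  -0.8   0.4] [287.8  -0.4   0.8]
90 [180.1  -0.8   0.4] [285.8  -0.4   0. ]
105 [143.7  -0.8   0.4] [305.7  -0.4  -0.8]
120 [111.4  -0.8   0.4] [258.9  -0.8  -0.4]
135 [102.6  -0.8   0.4] [212.5  -0.8  -0.4]
150 [88.2 -0.8  0.8] [193.8  -0.8  -0.4]
165 [88.4 -0.4  0.8] [195.   -0.8  -0.4]
```

View pics/drw.png

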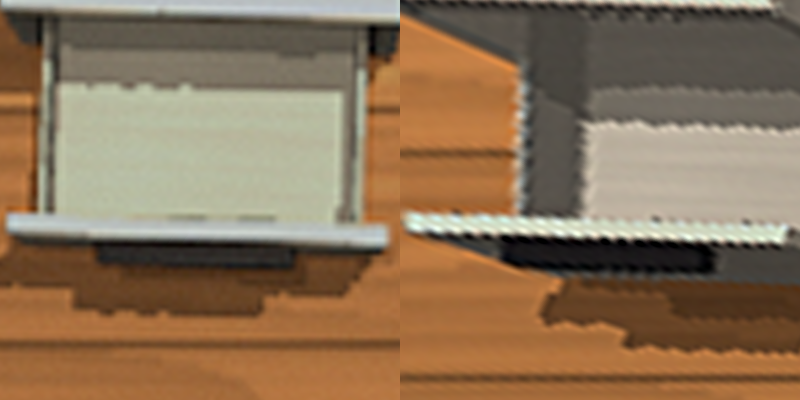

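Both views agree on these measurements:

| Item | Measurement |
|---|---|
| Drawer front outer face | x≈495, y≈-9 |
| Warmer yaw | ≈-0.028 |
| Shaft | (680,-14) |
| Shaft yaw | ≈-0.5 rad |
| Jar | (489,-272) |

Next I'll work out the tool axes and the moves.

```bash
cat > mv.py <<'E'
# usage: mv.py x y z yaw : TCP target pointing down, jaw axis(tool z) at heading yaw -> total shift in tool axes, turn about tool y
import sys,numpy as np
from scipy.spatial.transform import Rotation as Q
from bench import arm
s=arm.read_state(); R=Q.from_quat(s["ee_rot"]).as_matrix(); p=s["position"]
print("t",round(s["clock"],2),"p",p.round(1),"jaw",round(s["gripper_width"],1),"F",s["contact_force"].round(1),"q",s["joints"].round(2))
print("axes x",R[:,0].round(3),"y",R[:,1].round(3),"z",R[:,2].round(3),"jaw heading",round(np.arctan2(R[1,2],R[0,2]),3))
if len(sys.argv)>4:
    v=list(map(float,sys.argv[1:])); d=np.array(v[:3])-p; dy=v[3]-np.arctan2(R[1,2],R[0,2]); dy=(dy+np.pi)%(2*np.pi)-np.pi
    print("shift tool",(R.T@d).round(1),"turn about y",round(-dy,3), "opp",round(-((dy+2*np.pi)%(2*np.pi)-np.pi),3))
    Rn=np.c_[[np.sin(v[3]),-np.cos(v[3]),0]]; 
    yaw=v[3]; print("shift if turned first: x",round(d@np.array([np.sin(yaw),-np.cos(yaw),0])*np.sign(1),1),"y",round(-d[2],1),"z",round(d@np.array([np.cos(yaw),np.sin(yaw),0]),1))
E
python3 mv.py 489 -272.5 180 -1.571
```

```text
t 1.5 p [188.1 596.  193.3] jaw 85.6 F [-0.4  0.2  0.1] q [ 1.52  0.38  0.01 -0.   -1.19 -0.26]
axes x [-0.954  0.301  0.   ] y [-0.  0. -1.] z [-0.301 -0.954 -0.   ] jaw heading -1.877
shift tool [-548.4   13.3  737.6] turn about y -0.306 opp 2.836
shift if turned first: x -301.0 y 13.3 z 868.4
```

```bash
python3 -m creep '[{"delta_pos":[0,0,0],"rot":[0,-0.102,0],"jaw":72},{"delta_pos":[0,0,0],"rot":[0,-0.102,0],"jaw":72},{"delta_pos":[0,0,0],"rot":[0,-0.102,0],"jaw":72},{"delta_pos":[-25,0,32],"rot":[0,0,0],"jaw":72},{"delta_pos":[-25,0,32],"rot":[0,0,0],"jaw":72},{"delta_pos":[-25,0,32],"rot":[0,0,0],"jaw":72},{"delta_pos":[-25,0,32],"rot":[0,0,0],"jaw":72},{"delta_pos":[-25,0,32],"rot":[0,0,0],"jaw":72},{"delta_pos":[-25,0,32],"rot":[0,0,0],"jaw":72},{"delta_pos":[-25,0,32],"rot":[0,0,0],"jaw":72}]'
python3 -m creep '[{"delta_pos":[-10,0,39],"rot":[0,0,0],"jaw":72},{"delta_pos":[-10,0,39],"rot":[0,0,0],"jaw":72},{"delta_pos":[-10,0,39],"rot":[0,0,0],"jaw":72},{"delta_pos":[-10,0,39],"rot":[0,0,0],"jaw":72},{"delta_pos":[-10,0,39],"rot":[0,0,0],"jaw":72},{"delta_pos":[-10,0,39],"rot":[0,0,0],"jaw":72},{"delta_pos":[-10,0,39],"rot":[0,0,0],"jaw":72},{"delta_pos":[-10,0,39],"rot":[0,0,0],"jaw":72},{"delta_pos":[-10,0,39],"rot":[0,0,0],"jaw":72},{"delta_pos":[-10,0,39],"rot":[0,0,0],"jaw":72}]'
python3 mv.py 489 -272.5 130 -1.571
```

```text
clock: 2.33
position: [364.0, 370.4, 193.7]
ee_rot: [-0.0, 0.707, -0.707, 0.0]
contact_force: [0.3, 0.7, 0.9]
gripper_width: 71.9
clock: 3.17
position: [463.4, -19.9, 193.8]
ee_rot: [0.0, 0.707, -0.707, 0.001]
contact_force: [0.8, 0.3, -0.2]
gripper_width: 72.1
t 3.17 p [463.4 -19.9 193.8] jaw 72.1 F [ 0.8  0.3 -0.2] q [ 0.31  0.11 -0.37  0.   -1.09  1.26]
axes x [-1.    -0.001 -0.001] y [ 0.001  0.    -1.   ] z [ 0.001 -1.    -0.   ] jaw heading -1.57
shift tool [-25.3  63.8 252.6] turn about y 0.001 opp -3.141
shift if turned first: x -25.6 y 63.8 z 252.6
```

```bash
python3 -m creep '[{"delta_pos":[-3.6,9,36],"rot":[0,0,0],"jaw":72},{"delta_pos":[-3.6,9,36],"rot":[0,0,0],"jaw":72},{"delta_pos":[-3.6,9,36],"rot":[0,0,0],"jaw":72},{"delta_pos":[-3.6,9,36],"rot":[0,0,0],"jaw":72},{"delta_pos":[-3.6,9,36],"rot":[0,0,0],"jaw":72},{"delta_pos":[-3.6,9,36],"rot":[0,0,0],"jaw":72},{"delta_pos":[-3.6,9,36],"rot":[0,0,0],"jaw":72},{"delta_pos":[0,15,0],"rot":[0,0,0],"jaw":72},{"delta_pos":[0,15,0],"rot":[0,0,0],"jaw":72},{"delta_pos":[0,0,0],"rot":[0,0,0],"jaw":72}]'
python3 - <<'E'
from h import *
a=arm.get_image("side")[:,:,::-1];b=arm.get_image("top")[:,:,::-1]
f=lambda i,x,y:cv2.resize(i[y-50:y+50,x-50:x+50],(400,400),interpolation=cv2.INTER_CUBIC)
cv2.imwrite("pics/pre.png",np.hstack([f(b,316,222),f(a,259,255)]))
E
python3 mv.py 489 -272.5 28 -1.571
```

```text
clock: 4.0
position: [486.0, -270.0, 97.1]
ee_rot: [-0.001, 0.708, -0.706, -0.003]
contact_force: [0.3, -0.0, -0.7]
gripper_width: 72.3
t 4.1 p [ 488.3 -270.   100.2] jaw 72.1 F [ 0.  -0.4  0.2] q [-0.21  0.36 -0.29  0.   -0.93  1.79]
axes x [-1.    -0.     0.001] y [-0.001 -0.    -1.   ] z [ 0. -1.  0.] jaw heading -1.57
shift tool [-0.7 72.2  2.4] turn about y 0.001 opp -3.141
shift if turned first: x -0.7 y 72.2 z 2.5
```

View pics/pre.png

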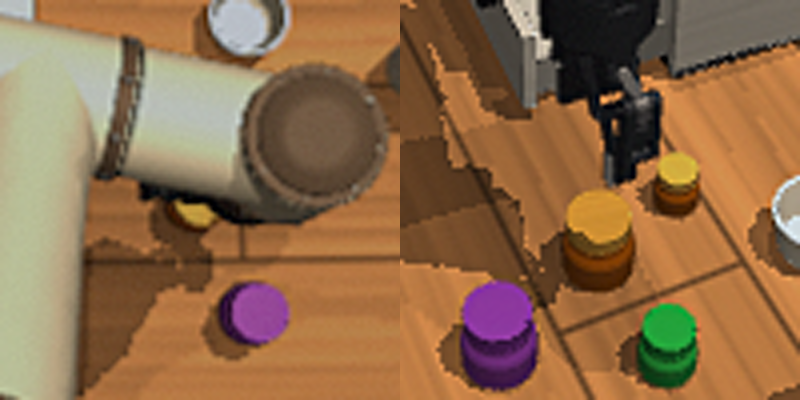

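The side crop shows the fingertips near pixel (265,250), above the amber jar with its lid at (259,259). I'll check that against the projection before going down.

```bash
python3 -c "
from h import *
print(proj('side',[[488,-270-36,100],[488,-270+36,100],[488,-306,60]]).round(1))"
```

```text
[[263.2 258.8]
 [252.4 240.3]
 [263.  267.5]]
```

```bash
python3 -m creep '[{"delta_pos":[-0.7,8,2.4],"rot":[0,0,0],"jaw":72},{"delta_pos":[0,8,0],"rot":[0,0,0],"jaw":72},{"delta_pos":[0,8,0],"rot":[0,0,0],"jaw":72},{"delta_pos":[0,8,0],"rot":[0,0,0],"jaw":72},{"delta_pos":[0,0,0],"rot":[0,0,0],"jaw":72},{"delta_pos":[0,0,0],"rot":[0,0,0],"jaw":72},{"delta_pos":[0,0,0],"rot":[0,0,0],"jaw":72},{"delta_pos":[0,0,0],"rot":[0,0,0],"jaw":72},{"delta_pos":[0,0,0],"rot":[0,0,0],"jaw":72},{"delta_pos":[0,0,0],"rot":[0,0,0],"jaw":72}]'
python3 - <<'E'
from h import *
a=arm.get_image("side")[:,:,::-1].copy()
p=arm.read_state()["position"]; print(p)
q=proj("side",[p+[0,-36,11],p+[0,36,11],p+[0,-36,30],p+[0,0,0]]); print(q.round(1))
x,y=259,240;s=8
c=cv2.resize(a[y-37:y+37,x-37:x+37],None,fx=s,fy=s,interpolation=cv2.INTER_CUBIC)
for u in q: cv2.circle(c,tuple(int(v) for v in (u-[x-37,y-37]+.5)*s),4,(0,255,0),1)
cv2.imwrite("pics/pre2.png",c)
E
```

```text
clock: 4.93
position: [489.4, -272.4, 68.7]
ee_rot: [-0.0, -0.707, 0.707, -0.0]
contact_force: [0.0, -1.0, 0.0]
gripper_width: 72.3
[ 489.39799211 -272.39019952   68.64347416]
[[263.9 263.8]
 [253.2 245.3]
 [264.1 259.5]
 [258.4 256.7]]
```

View pics/pre2.png

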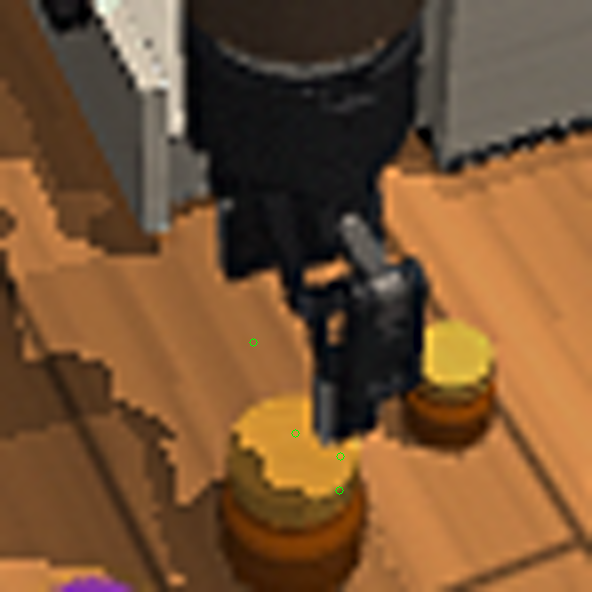

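Run:
```python
from h import *
from scipy.spatial.transform import Rotation as Q
for z in(150,200,250,300,350,400): print(z,proj("top",[488.3,-270,z]).round(1),proj("side",[489,-272.5,z]).round(1))
for n in("top","side"):
    im=arm.get_image(n)[:,:,::-1]
    cv2.imwrite(f"pics/n_{n}.png",im)
a=cv2.imread("pics/n_side.png");b=cv2.imread("pics/n_top.png")
f=lambda i,x,y,r=60:cv2.resize(i[y-r:y+r,x-r:x+r],(400,400),interpolation=cv2.INTER_CUBIC)
cv2.imwrite("pics/pre3.png",np.hstack([f(b,320,222),f(a,255,220)]))
```

```text
150 [[320.  218.3]] [[258.6 238.1]]
200 [[322.8 216.9]] [[258.8 225.6]]
250 [[325.8 215.3]] [[259.1 212.2]]
300 [[329.1 213.5]] [[259.3 197.8]]
350 [[332.7 211.6]] [[259.6 182.3]]
400 [[336.7 209.5]] [[259.9 165.6]]
```

View pics/pre3.png

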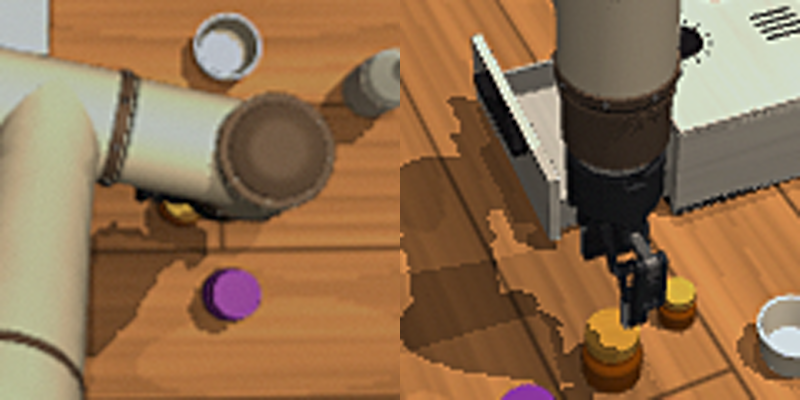

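The gripper axis lines up with the jar horizontally in both views. The near fingertip looks a bit higher than predicted, which is the safe direction, so I'll go down in steps and watch the force.

```bash
python3 -m creep '[{"delta_pos":[0,5,0],"rot":[0,0,0],"jaw":72},{"delta_pos":[0,5,0],"rot":[0,0,0],"jaw":72},{"delta_pos":[0,5,0],"rot":[0,0,0],"jaw":72},{"delta_pos":[0,5,0],"rot":[0,0,0],"jaw":72},{"delta_pos":[0,5,0],"rot":[0,0,0],"jaw":72},{"delta_pos":[0,0,0],"rot":[0,0,0],"jaw":72},{"delta_pos":[0,0,0],"rot":[0,0,0],"jaw":72},{"delta_pos":[0,0,0],"rot":[0,0,0],"jaw":72},{"delta_pos":[0,0,0],"rot":[0,0,0],"jaw":72},{"delta_pos":[0,0,0],"rot":[0,0,0],"jaw":72}]'
```

```text
clock: 5.92
position: [489.4, -272.4, 43.6]
ee_rot: [-0.0, -0.707, 0.707, -0.0]
contact_force: [-0.0, -0.1, 0.1]
gripper_width: 71.9
```

```bash
python3 -m creep '[{"delta_pos":[0,5,0],"rot":[0,0,0],"jaw":72},{"delta_pos":[0,5,0],"rot":[0,0,0],"jaw":72},{"delta_pos":[0,5,0],"rot":[0,0,0],"jaw":72},{"delta_pos":[0,5,0],"rot":[0,0,0],"jaw":72},{"delta_pos":[0,2,0],"rot":[0,0,0],"jaw":72},{"delta_pos":[0,0,0],"rot":[0,0,0],"jaw":72},{"delta_pos":[0,0,0],"rot":[0,0,0],"jaw":72},{"delta_pos":[0,0,0],"rot":[0,0,0],"jaw":72},{"delta_pos":[0,0,0],"rot":[0,0,0],"jaw":72},{"delta_pos":[0,0,0],"rot":[0,0,0],"jaw":72}]'
python3 -c "
from h import *
a=arm.get_image('side')[:,:,::-1]; print(arm.read_state()['contact_force'])
cv2.imwrite('pics/low.png',cv2.resize(a[200:300,210:310],(600,600),interpolation=cv2.INTER_CUBIC))"
```

```text
clock: 6.75
position: [489.4, -272.4, 21.5]
ee_rot: [-0.0, -0.707, 0.707, -0.0]
contact_force: [-0.3, 0.2, -0.2]
gripper_width: 72.1
[ 0.57878946 -0.06012092  0.16083595]
```

View pics/low.png

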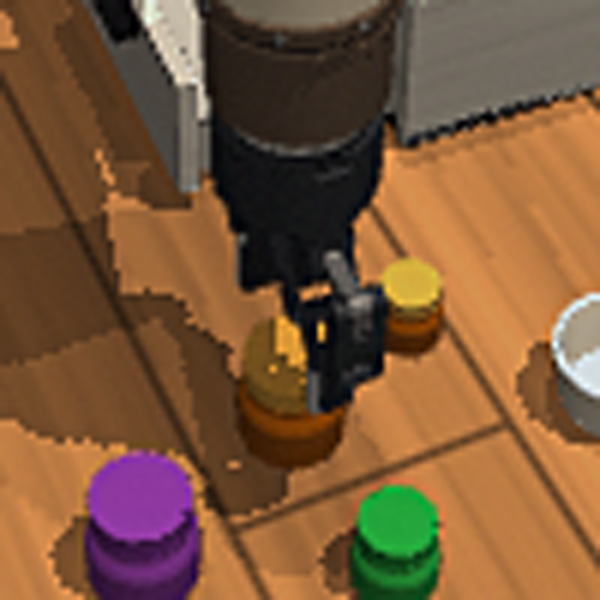

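The fingers straddle the jar with no contact force. The tips are at about lid height, so I'll go 7 mm lower, close and lift.

```bash
python3 -m creep '[{"delta_pos":[0,4,0],"rot":[0,0,0],"jaw":72},{"delta_pos":[0,3,0],"rot":[0,0,0],"jaw":72},{"delta_pos":[0,0,0],"rot":[0,0,0],"jaw":50},{"delta_pos":[0,0,0],"rot":[0,0,0],"jaw":45},{"delta_pos":[0,0,0],"rot":[0,0,0],"jaw":45},{"delta_pos":[0,0,0],"rot":[0,0,0],"jaw":45},{"delta_pos":[0,0,0],"rot":[0,0,0],"jaw":45},{"delta_pos":[0,0,0],"rot":[0,0,0],"jaw":45},{"delta_pos":[0,0,0],"rot":[0,0,0],"jaw":45},{"delta_pos":[0,0,0],"rot":[0,0,0],"jaw":45}]' && python3 -m creep '[{"delta_pos":[0,-5,0],"rot":[0,0,0],"jaw":45},{"delta_pos":[0,-15,0],"rot":[0,0,0],"jaw":45},{"delta_pos":[0,-20,0],"rot":[0,0,0],"jaw":45},{"delta_pos":[0,-20,0],"rot":[0,0,0],"jaw":45},{"delta_pos":[0,-20,0],"rot":[0,0,0],"jaw":45},{"delta_pos":[0,-20,0],"rot":[0,0,0],"jaw":45},{"delta_pos":[0,-20,0],"rot":[0,0,0],"jaw":45},{"delta_pos":[0,0,0],"rot":[0,0,0],"jaw":45},{"delta_pos":[0,0,0],"rot":[0,0,0],"jaw":45},{"delta_pos":[0,0,0],"rot":[0,0,0],"jaw":45}]'; python3 mv.py 554 -10.5 135 -1.571
```

```text
clock: 7.63
position: [489.1, -272.4, 14.4]
ee_rot: [0.0, -0.707, 0.707, -0.0]
contact_force: [-1.0, -0.3, 2.9]
gripper_width: 45.6
clock: 8.47
position: [488.4, -271.8, 133.2]
ee_rot: [-0.0, 0.708, -0.707, -0.001]
contact_force: [-0.6, 0.0, -0.8]
gripper_width: 45.8
t 8.47 p [ 488.4 -271.8  133.2] jaw 45.8 F [-0.6  0.  -0.8] q [-0.22  0.33 -0.24 -0.   -1.    1.79]
axes x [-1.     0.     0.002] y [-0.002  0.001 -1.   ] z [-0.    -1.    -0.001] jaw heading -1.571
shift tool [ -65.5   -1.6 -261.4] turn about y -0.0 opp 3.142
shift if turned first: x -65.5 y -1.8 z -261.4
```

```bash
python3 -m creep '[{"delta_pos":[0,0,0],"rot":[0,0,0],"jaw":30},{"delta_pos":[0,0,0],"rot":[0,0,0],"jaw":30},{"delta_pos":[0,0,0],"rot":[0,0,0],"jaw":30},{"delta_pos":[0,0,0],"rot":[0,0,0],"jaw":30},{"delta_pos":[0,0,0],"rot":[0,0,0],"jaw":30},{"delta_pos":[0,0,0],"rot":[0,0,0],"jaw":30},{"delta_pos":[0,0,0],"rot":[0,0,0],"jaw":30},{"delta_pos":[0,0,0],"rot":[0,0,0],"jaw":30},{"delta_pos":[0,0,0],"rot":[0,0,0],"jaw":30},{"delta_pos":[0,0,0],"rot":[0,0,0],"jaw":30}]'
python3 - <<'E'
from h import *
p=arm.read_state()["position"]
for n in("side","top"):
    im=arm.get_image(n); h=cv2.cvtColor(im,cv2.COLOR_RGB2HSV); cv2.imwrite(f"pics/g_{n}.png",im[:,:,::-1])
    print(n,[(round(d["p"],2),np.round(d["location"],1).tolist(),d["pixels"].sum()) for d in arm.masks_of(n,"jar")], "expect held",proj(n,[p+[0,0,15]]).round(1))
E
```

```text
clock: 9.3
position: [489.2, -272.4, 134.4]
ee_rot: [0.0, -0.707, 0.707, -0.0]
contact_force: [-0.7, -0.6, -1.5]
gripper_width: 44.7
side [(0.66, [275.3, 292.6], np.int64(251)), (0.65, [258.5, 237.1], np.int64(346)), (0.52, [276.9, 250.2], np.int64(146))] expect held [[258.7 238.2]]
top [(0.52, [316.2, 224.9], np.int64(43)), (0.47, [328.7, 252.4], np.int64(237))] expect held [[320.7 218.1]]
```

The jar is held: the jaws stopped at 44.7 mm, and the side mask at (258.5,237) matches the expected (258.7,238.2). Next I carry it over the drawer and lower it.

```bash
python3 -m creep '[{"delta_pos":[-4,-3,-18],"rot":[0,0,0],"jaw":30},{"delta_pos":[-8,-2,-34],"rot":[0,0,0],"jaw":30},{"delta_pos":[-8,0,-34],"rot":[0,0,0],"jaw":30},{"delta_pos":[-8,0,-34],"rot":[0,0,0],"jaw":30},{"delta_pos":[-8,0,-34],"rot":[0,0,0],"jaw":30},{"delta_pos":[-8,0,-34],"rot":[0,0,0],"jaw":30},{"delta_pos":[-8,0,-34],"rot":[0,0,0],"jaw":30},{"delta_pos":[-8,0,-28],"rot":[0,0,0],"jaw":30},{"delta_pos":[-5,0,-12],"rot":[0,0,0],"jaw":30},{"delta_pos":[0,0,0],"rot":[0,0,0],"jaw":30}]' && python3 -m creep '[{"delta_pos":[0,10,0],"rot":[0,0,0],"jaw":30},{"delta_pos":[0,15,0],"rot":[0,0,0],"jaw":30},{"delta_pos":[0,15,0],"rot":[0,0,0],"jaw":30},{"delta_pos":[0,15,0],"rot":[0,0,0],"jaw":30},{"delta_pos":[0,15,0],"rot":[0,0,0],"jaw":30},{"delta_pos":[0,10,0],"rot":[0,0,0],"jaw":30},{"delta_pos":[0,10,0],"rot":[0,0,0],"jaw":30},{"delta_pos":[0,4,0],"rot":[0,0,0],"jaw":30},{"delta_pos":[0,0,0],"rot":[0,0,0],"jaw":30},{"delta_pos":[0,0,0],"rot":[0,0,0],"jaw":30}]'; python3 mv.py 553 -10.5 31 -1.571
```

```text
clock: 10.33
position: [555.3, -7.9, 139.3]
ee_rot: [-0.001, 0.707, -0.707, 0.002]
contact_force: [-0.6, -0.8, -1.5]
gripper_width: 44.8
clock: 11.17
position: [554.5, -10.6, 45.5]
ee_rot: [-0.0, -0.707, 0.707, -0.0]
contact_force: [0.5, 0.2, -0.2]
gripper_width: 44.7
t 11.17 p [554.5 -10.6  45.5] jaw 44.7 F [ 0.5  0.2 -0.2] q [ 0.27  0.42 -0.36  0.   -0.79  1.3 ]
axes x [-1. -0. -0.] y [ 0. -0. -1.] z [ 0. -1.  0.] jaw heading -1.571
shift tool [ 1.5 14.5 -0.1] turn about y 0.0 opp -3.141
shift if turned first: x 1.5 y 14.5 z -0.1
```

```bash
python3 -m creep '[{"delta_pos":[0,4,0],"rot":[0,0,0],"jaw":30},{"delta_pos":[0,4,0],"rot":[0,0,0],"jaw":30},{"delta_pos":[0,3,0],"rot":[0,0,0],"jaw":30},{"delta_pos":[0,1,0],"rot":[0,0,0],"jaw":30},{"delta_pos":[0,1,0],"rot":[0,0,0],"jaw":30},{"delta_pos":[0,1,0],"rot":[0,0,0],"jaw":30},{"delta_pos":[0,0,0],"rot":[0,0,0],"jaw":30},{"delta_pos":[0,0,0],"rot":[0,0,0],"jaw":30},{"delta_pos":[0,0,0],"rot":[0,0,0],"jaw":30},{"delta_pos":[0,0,0],"rot":[0,0,0],"jaw":30}]'
```

```text
clock: 12.0
position: [554.2, -10.3, 31.4]
ee_rot: [-0.0, 0.707, -0.707, 0.0]
contact_force: [0.6, 0.2, -0.2]
gripper_width: 44.9
```

```bash
python3 -m creep '[{"delta_pos":[0,0.5,0],"rot":[0,0,0],"jaw":30},{"delta_pos":[0,0.5,0],"rot":[0,0,0],"jaw":30},{"delta_pos":[0,0.5,0],"rot":[0,0,0],"jaw":30},{"delta_pos":[0,0,0],"rot":[0,0,0],"jaw":30},{"delta_pos":[0,0,0],"rot":[0,0,0],"jaw":30},{"delta_pos":[0,0,0],"rot":[0,0,0],"jaw":30},{"delta_pos":[0,0,0],"rot":[0,0,0],"jaw":30},{"delta_pos":[0,0,0],"rot":[0,0,0],"jaw":30},{"delta_pos":[0,0,0],"rot":[0,0,0],"jaw":30},{"delta_pos":[0,0,0],"rot":[0,0,0],"jaw":30}]'
```

```text
clock: 12.83
position: [554.6, -10.3, 30.6]
ee_rot: [0.0, 0.707, -0.707, 0.001]
contact_force: [-1.6, -0.2, 5.7]
gripper_width: 44.7
```

The jar is on the floor: the contact is 5.7 N at the expected height. I'll release and retreat upward.

```bash
python3 -m creep '[{"delta_pos":[0,0,0],"rot":[0,0,0],"jaw":50},{"delta_pos":[0,0,0],"rot":[0,0,0],"jaw":60},{"delta_pos":[0,0,0],"rot":[0,0,0],"jaw":72},{"delta_pos":[0,0,0],"rot":[0,0,0],"jaw":72},{"delta_pos":[0,-5,0],"rot":[0,0,0],"jaw":72},{"delta_pos":[0,-15,0],"rot":[0,0,0],"jaw":72},{"delta_pos":[0,-30,0],"rot":[0,0,0],"jaw":72},{"delta_pos":[0,-35,0],"rot":[0,0,0],"jaw":72},{"delta_pos":[0,-35,0],"rot":[0,0,0],"jaw":72},{"delta_pos":[0,-15,0],"rot":[0,0,0],"jaw":72}]' && python3 -m creep '[{"delta_pos":[30,0,0],"rot":[0,0,0],"jaw":40},{"delta_pos":[40,0,0],"rot":[0,0,0],"jaw":0},{"delta_pos":[40,0,0],"rot":[0,0,0],"jaw":0},{"delta_pos":[30,0,0],"rot":[0,0,0],"jaw":0},{"delta_pos":[10,0,0],"rot":[0,0,0],"jaw":0},{"delta_pos":[0,0,0],"rot":[0,0,0],"jaw":0},{"delta_pos":[0,0,0],"rot":[0,0,0],"jaw":0},{"delta_pos":[0,0,0],"rot":[0,0,0],"jaw":0},{"delta_pos":[0,0,0],"rot":[0,0,0],"jaw":0},{"delta_pos":[0,0,0],"rot":[0,0,0],"jaw":0}]'; python3 mv.py 450 -8.5 78 -1.571
python3 - <<'E'
from h import *
for n in("side","top"):
    im=arm.get_image(n); cv2.imwrite(f"pics/p_{n}.png",im[:,:,::-1])
    print(n,[(round(d["p"],2),np.round(d["location"],1).tolist(),d["pixels"].sum()) for d in arm.masks_of(n,"jar")], "expect",proj(n,[[554,-10.4,46],[554,-10.4,76]]).round(1).tolist())
a=cv2.imread("pics/p_side.png");b=cv2.imread("pics/p_top.png")
f=lambda i,x,y,r=45:cv2.resize(i[y-r:y+r,x-r:x+r],(400,400),interpolation=cv2.INTER_CUBIC)
cv2.imwrite("pics/placed.png",np.hstack([f(b,237,200),f(a,250,200)]))
E
```

```text
clock: 13.67
position: [556.7, -10.2, 170.4]
ee_rot: [0.003, 0.707, -0.707, 0.003]
contact_force: [0.7, -0.4, -0.2]
gripper_width: 72.0
clock: 14.5
position: [405.1, -10.3, 164.6]
ee_rot: [0.0, -0.707, 0.707, 0.0]
contact_force: [0.3, 1.0, -0.1]
gripper_width: -0.6
t 14.5 p [405.1 -10.3 164.6] jaw -0.6 F [ 0.3  1.  -0.1] q [ 0.38  0.03 -0.53  0.   -1.01  1.19]
axes x [-1.  0.  0.] y [-0. -0. -1.] z [-0. -1.  0.] jaw heading -1.571
shift tool [-44.9  86.6  -1.8] turn about y 0.0 opp -3.142
shift if turned first: x -44.9 y 86.6 z -1.8
side [(0.75, [246.0, 197.9], np.int64(278)), (0.75, [231.0, 290.8], np.int64(411)), (0.68, [273.6, 251.6], np.int64(143)), (0.6, [273.7, 291.8], np.int64(266))] expect [[243.2, 198.5], [243.0, 192.0]]
top [(0.77, [239.9, 200.6], np.int64(222)), (0.66, [302.5, 199.4], np.int64(97)), (0.61, [330.9, 252.6], np.int64(237))] expect [[237.3, 202.5], [237.0, 201.4]]
```

View pics/placed.png

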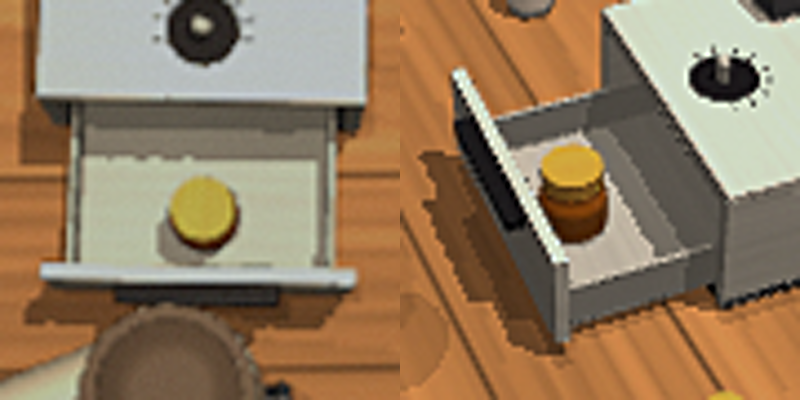

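The top view shows the jar upright on the tray floor and released, with its lid at about (238,202). The drawer front and shaft are unmoved. Next I push the lip with closed fingers.

```bash
python3 -m creep '[{"delta_pos":[0,20,0],"rot":[0,0,0],"jaw":0},{"delta_pos":[-5,30,0],"rot":[0,0,0],"jaw":0},{"delta_pos":[-10,25,-1],"rot":[0,0,0],"jaw":0},{"delta_pos":[-10,9.6,-1],"rot":[0,0,0],"jaw":0},{"delta_pos":[-10,0,0],"rot":[0,0,0],"jaw":0},{"delta_pos":[-5,0,0],"rot":[0,0,0],"jaw":0},{"delta_pos":[-5,0,0],"rot":[0,0,0],"jaw":0},{"delta_pos":[-5,0,0],"rot":[0,0,0],"jaw":0},{"delta_pos":[-4,0,0],"rot":[0,0,0],"jaw":0},{"delta_pos":[-4,0,0],"rot":[0,0,0],"jaw":0}]' && python3 -m creep '[{"delta_pos":[-3,0,0],"rot":[0,0,0],"jaw":0},{"delta_pos":[-3,0,0.1],"rot":[0,0,0],"jaw":0},{"delta_pos":[-3,0,0.1],"rot":[0,0,0],"jaw":0},{"delta_pos":[-3,0,0.1],"rot":[0,0,0],"jaw":0},{"delta_pos":[-3,0,0.1],"rot":[0,0,0],"jaw":0},{"delta_pos":[-3,0,0.1],"rot":[0,0,0],"jaw":0},{"delta_pos":[-3,0,0.1],"rot":[0,0,0],"jaw":0},{"delta_pos":[-3,0,0.1],"rot":[0,0,0],"jaw":0},{"delta_pos":[-3,0,0.1],"rot":[0,0,0],"jaw":0},{"delta_pos":[-3,0,0.1],"rot":[0,0,0],"jaw":0}]'
```

```text
clock: 15.53
position: [462.8, -8.3, 81.0]
ee_rot: [0.0, 0.707, -0.707, 0.001]
contact_force: [-0.5, -0.1, -0.3]
gripper_width: -0.1
clock: 16.37
position: [492.4, -9.2, 80.2]
ee_rot: [0.0, -0.707, 0.707, -0.0]
contact_force: [-0.5, -0.3, -0.0]
gripper_width: -0.0
```

Run:
```python
from h import *
for n in("side","top"):
    im=arm.get_image(n); cv2.imwrite(f"pics/d_{n}.png",im[:,:,::-1])
b=cv2.imread("pics/d_top.png");a=cv2.imread("pics/d_side.png")
print("jar",[(n,[(round(d["p"],2),np.round(d["location"],1).tolist()) for d in arm.masks_of(n,"jar")]) for n in("top","side")])
R=rect("top",b,520,-10,120,99,400); print("front bright rows at y=-10-? ",[ (c,np.nonzero(R[:,c].min(1)>150)[0][[0,-1]].tolist() if (R[:,c].min(1)>150).any() else None) for c in(20,380)])
print(R[150:260:6,380].mean(1).round(),"\n",rect("top",cv2.imread("pics/p_top.png"),520,-10,120,99,400)[150:260:6,380].mean(1).round())
```

```text
jar [('top', [(0.66, [328.3, 248.8]), (0.61, [304.4, 197.3]), (0.57, [343.0, 217.2])]), ('side', [(0.86, [233.4, 286.3]), (0.63, [252.3, 199.1]), (0.54, [275.7, 290.6]), (0.5, [247.3, 197.0]), (0.42, [276.0, 252.1])])]
front bright rows at y=-10-?  [(20, [0, 276]), (380, [0, 243])]
[121. 122. 117. 114. 118. 126. 129. 128. 122. 110. 113. 112. 134. 178.
 195. 201. 120.  53. 100.] 
 [119. 121. 115. 113. 118. 126. 126. 126. 123. 110. 109. 110. 133. 178.
 196. 200. 118.  51.  98.]
```

```bash
python3 -c "
import cv2,numpy as np
from h import proj
a=cv2.imread('pics/d_side.png');b=cv2.imread('pics/d_top.png')
f=lambda i,x,y,r=40:cv2.resize(i[y-r:y+r,x-r:x+r],(400,400),interpolation=cv2.INTER_CUBIC)
print(proj('side',[[492.4,-9.2,80.2],[492.4,-9.2,100]]))
cv2.imwrite('pics/dd.png',np.hstack([f(b,237,205),f(a,235,195)]))"
```

```text
[[225.75943162 196.00206629]
 [225.4687128  191.58541278]]
```

View pics/dd.png

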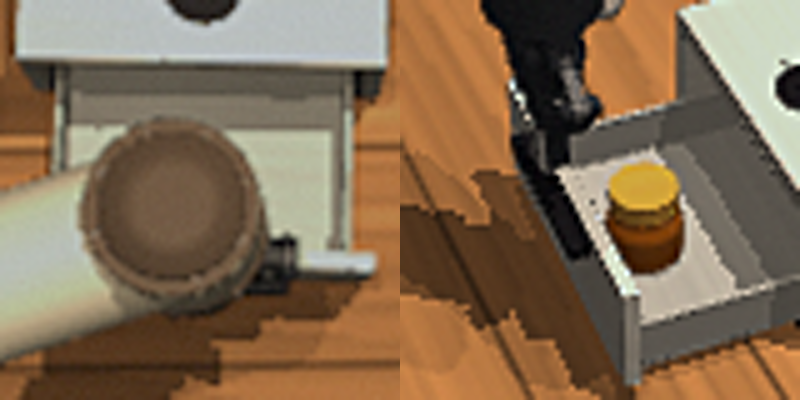

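The drawer has not moved. The picture shows the fingertips passing above the lip: the actual tip sits about 28 mm above the reported TCP, the same offset I saw at the jar. I'll back off, go lower and push again.

```bash
python3 -m creep '[{"delta_pos":[20,0,-0.5],"rot":[0,0,0],"jaw":0},{"delta_pos":[20,0,-0.5],"rot":[0,0,0],"jaw":0},{"delta_pos":[4,0,0],"rot":[0,0,0],"jaw":0},{"delta_pos":[0,10,0],"rot":[0,0,0],"jaw":0},{"delta_pos":[0,12,0],"rot":[0,0,0],"jaw":0},{"delta_pos":[0,4,0],"rot":[0,0,0],"jaw":0},{"delta_pos":[-4,0,0],"rot":[0,0,0],"jaw":0},{"delta_pos":[-4,0,0],"rot":[0,0,0],"jaw":0},{"delta_pos":[-3,0,0],"rot":[0,0,0],"jaw":0},{"delta_pos":[-3,0,0],"rot":[0,0,0],"jaw":0}]' && python3 -m creep '[{"delta_pos":[-3,0,0],"rot":[0,0,0],"jaw":0},{"delta_pos":[-3,0,0.1],"rot":[0,0,0],"jaw":0},{"delta_pos":[-3,0,0.1],"rot":[0,0,0],"jaw":0},{"delta_pos":[-3,0,0.1],"rot":[0,0,0],"jaw":0},{"delta_pos":[-3,0,0.1],"rot":[0,0,0],"jaw":0},{"delta_pos":[-3,0,0.1],"rot":[0,0,0],"jaw":0},{"delta_pos":[-3,0,0.1],"rot":[0,0,0],"jaw":0},{"delta_pos":[-3,0,0.1],"rot":[0,0,0],"jaw":0},{"delta_pos":[-3,0,0.1],"rot":[0,0,0],"jaw":0},{"delta_pos":[-3,0,0.1],"rot":[0,0,0],"jaw":0}]'
```

```text
clock: 17.4
position: [463.3, -8.1, 54.7]
ee_rot: [0.0, 0.707, -0.707, 0.001]
contact_force: [-0.2, 0.1, 0.3]
gripper_width: -0.0
clock: 18.23
position: [492.3, -9.3, 54.1]
ee_rot: [0.0, -0.707, 0.707, 0.0]
contact_force: [-1.5, -0.2, 0.7]
gripper_width: 0.1
```

The force reads -1.5 N, which matches the drawer's friction, so it is sliding. I'll keep pushing.

```bash
python3 -m creep '[{"delta_pos":[-3.5,0,0.1],"rot":[0,0,0],"jaw":0},{"delta_pos":[-4,0,0.1],"rot":[0,0,0],"jaw":0},{"delta_pos":[-4,0,0.1],"rot":[0,0,0],"jaw":0},{"delta_pos":[-4,0,0.1],"rot":[0,0,0],"jaw":0},{"delta_pos":[-4,0,0.1],"rot":[0,0,0],"jaw":0},{"delta_pos":[-4,0,0.1],"rot":[0,0,0],"jaw":0},{"delta_pos":[-4,0,0.1],"rot":[0,0,0],"jaw":0},{"delta_pos":[-4,0,0.1],"rot":[0,0,0],"jaw":0},{"delta_pos":[-4,0,0.1],"rot":[0,0,0],"jaw":0},{"delta_pos":[-4,0,0.1],"rot":[0,0,0],"jaw":0}]' && python3 -m creep '[{"delta_pos":[-4,0,0.1],"rot":[0,0,0],"jaw":0},{"delta_pos":[-4,0,0.1],"rot":[0,0,0],"jaw":0},{"delta_pos":[-4,0,0.1],"rot":[0,0,0],"jaw":0},{"delta_pos":[-4,0,0.1],"rot":[0,0,0],"jaw":0},{"delta_pos":[-4,0,0.1],"rot":[0,0,0],"jaw":0},{"delta_pos":[-4,0,0.1],"rot":[0,0,0],"jaw":0},{"delta_pos":[-4,0,0.1],"rot":[0,0,0],"jaw":0},{"delta_pos":[-4,0,0.1],"rot":[0,0,0],"jaw":0},{"delta_pos":[-3,0,0.1],"rot":[0,0,0],"jaw":0},{"delta_pos":[-3,0,0.1],"rot":[0,0,0],"jaw":0}]'
```

```text
clock: 19.07
position: [532.0, -10.2, 54.1]
ee_rot: [0.0, -0.707, 0.707, 0.0]
contact_force: [-1.5, -0.8, 1.3]
gripper_width: -0.1
clock: 19.9
position: [570.0, -11.1, 54.2]
ee_rot: [-0.0, 0.707, -0.707, 0.0]
contact_force: [-1.7, -2.0, -0.1]
gripper_width: -0.3
```

```bash
python3 -m creep '[{"delta_pos":[-2,0,0],"rot":[0,0,0],"jaw":0},{"delta_pos":[-2,0,0],"rot":[0,0,0],"jaw":0},{"delta_pos":[-2,0,0],"rot":[0,0,0],"jaw":0},{"delta_pos":[-2,0,0],"rot":[0,0,0],"jaw":0},{"delta_pos":[-1,0,0],"rot":[0,0,0],"jaw":0},{"delta_pos":[-1,0,0],"rot":[0,0,0],"jaw":0},{"delta_pos":[-1,0,0],"rot":[0,0,0],"jaw":0},{"delta_pos":[0,0,0],"rot":[0,0,0],"jaw":0},{"delta_pos":[0,0,0],"rot":[0,0,0],"jaw":0},{"delta_pos":[0,0,0],"rot":[0,0,0],"jaw":0}]'
```

```text
clock: 20.73
position: [580.9, -10.9, 54.3]
ee_rot: [0.0, 0.707, -0.707, 0.0]
contact_force: [-0.8, -1.0, -0.8]
gripper_width: 0.0
```

```bash
python3 -m creep '[{"delta_pos":[-1,0,0],"rot":[0,0,0],"jaw":0},{"delta_pos":[-1,0,0],"rot":[0,0,0],"jaw":0},{"delta_pos":[-1,0,0],"rot":[0,0,0],"jaw":0},{"delta_pos":[-1,0,0],"rot":[0,0,0],"jaw":0},{"delta_pos":[-0.5,0,0],"rot":[0,0,0],"jaw":0},{"delta_pos":[0,0,0],"rot":[0,0,0],"jaw":0},{"delta_pos":[0,0,0],"rot":[0,0,0],"jaw":0},{"delta_pos":[0,0,0],"rot":[0,0,0],"jaw":0},{"delta_pos":[0,0,0],"rot":[0,0,0],"jaw":0},{"delta_pos":[0,0,0],"rot":[0,0,0],"jaw":0}]'
```

```text
clock: 21.57
position: [585.4, -11.1, 54.3]
ee_rot: [0.0, 0.707, -0.707, 0.0]
contact_force: [-1.9, -0.0, 0.2]
gripper_width: 0.0
```

```bash
python3 -m creep '[{"delta_pos":[-1,0,0],"rot":[0,0,0],"jaw":0},{"delta_pos":[-1,0,0],"rot":[0,0,0],"jaw":0},{"delta_pos":[-1,0,0],"rot":[0,0,0],"jaw":0},{"delta_pos":[-1,0,0],"rot":[0,0,0],"jaw":0},{"delta_pos":[-0.5,0,0],"rot":[0,0,0],"jaw":0},{"delta_pos":[0,0,0],"rot":[0,0,0],"jaw":0},{"delta_pos":[0,0,0],"rot":[0,0,0],"jaw":0},{"delta_pos":[0,0,0],"rot":[0,0,0],"jaw":0},{"delta_pos":[0,0,0],"rot":[0,0,0],"jaw":0},{"delta_pos":[0,0,0],"rot":[0,0,0],"jaw":0}]'
```

```text
clock: 22.4
position: [588.7, -11.3, 54.1]
ee_rot: [0.001, -0.707, 0.707, 0.001]
contact_force: [-4.8, -0.5, 3.0]
gripper_width: -0.0
```

```bash
python3 -m creep '[{"delta_pos":[-1,0,0],"rot":[0,0,0],"jaw":0},{"delta_pos":[-1,0,0],"rot":[0,0,0],"jaw":0},{"delta_pos":[-1,0,0],"rot":[0,0,0],"jaw":0},{"delta_pos":[0,0,0],"rot":[0,0,0],"jaw":0},{"delta_pos":[0,0,0],"rot":[0,0,0],"jaw":0},{"delta_pos":[0,0,0],"rot":[0,0,0],"jaw":0},{"delta_pos":[0,0,0],"rot":[0,0,0],"jaw":0},{"delta_pos":[0,0,0],"rot":[0,0,0],"jaw":0},{"delta_pos":[0,0,0],"rot":[0,0,0],"jaw":0},{"delta_pos":[0,0,0],"rot":[0,0,0],"jaw":0}]'
```

```text
clock: 23.23
position: [588.7, -11.4, 54.0]
ee_rot: [0.003, -0.707, 0.707, 0.003]
contact_force: [-12.3, 2.2, 8.1]
gripper_width: 0.4
```

The drawer stopped dead at x=588.7, where I predicted the shut position, with 12 N. I'll back off and fit the knob's pose from the saved pictures.

```bash
python3 -m creep '[{"delta_pos":[8,0,0],"rot":[0,0,0],"jaw":0},{"delta_pos":[20,0,0],"rot":[0,0,0],"jaw":0},{"delta_pos":[30,-5,0],"rot":[0,0,0],"jaw":0},{"delta_pos":[30,-20,0],"rot":[0,0,0],"jaw":30},{"delta_pos":[20,-30,-20],"rot":[0,0,0],"jaw":40},{"delta_pos":[0,-30,-25],"rot":[0,0,0],"jaw":40},{"delta_pos":[0,-20,-30],"rot":[0,0,0],"jaw":40},{"delta_pos":[0,0,-40],"rot":[0,0,0],"jaw":40},{"delta_pos":[0,0,-40],"rot":[0,0,0],"jaw":40},{"delta_pos":[0,0,-40],"rot":[0,0,0],"jaw":40}]'
cat > fk.py <<'E'
from fit import *
ims={"top":cv2.imread('pics/top0.png').astype(float),"side":cv2.imread('pics/side0.png').astype(float)}
c0=np.array([442,315.])
def err(yaw,n,off):
    t=np.linspace(0,2*np.pi,25)[:-1]; D=21*np.c_[np.cos(t),np.sin(t)]
    f,_=prism(D+c0,0,16,10); f=[(1,p) for _,p in f]; f.append((2,np.c_[D+c0,np.full(24,16.)]))
    bar=np.array([[-20,-6],[14,-6],[20,-3],[20,3],[14,6],[-20,6]])@rot(yaw).T+c0
    g,_=prism(bar,16,34,0); f+=[(3+i,p) for i,p in g]
    f.append((9,np.c_[bar,np.full(6,34.)])); wl=np.array([[3,-1.2],[19,-1.2],[19,1.2],[3,1.2]])@rot(yaw).T+c0
    f.append((10,np.c_[wl,np.full(4,34.)]))
    val=np.eye(11,dtype=np.float32)
    p=proj(n,[*c0,15])[0].astype(int); x0,y0,w,h=p[0]-11,p[1]-11,22,22
    lab=render(n,f,off,x0,y0,w,h); B=np.dstack([cover(lab,val[:,i:i+4]) if i<8 else cover(lab,val[:,8:11]) for i in(0,4,8)]).reshape(-1,11)
    I=ims[n][y0:y0+h,x0:x0+w].mean(2).reshape(-1); m=B[:,0]<.6
    A=np.vstack([B[m],np.eye(11)*.1]); s=np.linalg.lstsq(A,np.r_[I[m],np.zeros(11)],rcond=None)[0]
    bg=np.median(ims[n][y0:y0+h,x0:x0+w].mean(2))
    full=B.copy()@s
    return ((B[m]@s-I[m])**2).sum()+ (np.where(B[:,0]>.95,np.minimum(I-70,0),0)**2).sum()
for d in range(-50,25,5):
    o=[]
    for n in ims:
        o.append(np.round(min((err(np.radians(d),n,np.array([i,j])),i,j) for i in np.arange(-1,1.1,.5) for j in np.arange(-1,1.1,.5)),1).tolist())
    print(d,o)
E
python3 fk.py
```

```text
clock: 24.07
position: [486.1, 186.8, 160.8]
ee_rot: [0.002, 0.709, -0.706, 0.002]
contact_force: [-0.4, -0.1, -0.8]
gripper_width: 40.0
-50 [[58730.7, 1.0, 0.5], [41051.8, 0.0, -0.5]]
-45 [[57626.5, 1.0, 0.5], [32464.6, 0.0, -0.5]]
-40 [[51892.1, -0.5, 0.0], [26962.3, 0.0, -0.5]]
-35 [[39764.5, -0.5, -0.5], [32048.2, 0.0, -0.5]]
-30 [[28956.8, -0.5, -0.5], [38836.3, 0.0, -0.5]]
-25 [[20503.3, -0.5, -0.5], [30655.7, 0.0, -0.5]]
-20 [[19154.1, -0.5, 0.0], [22884.8, 0.0, -0.5]]
-15 [[27587.9, 0.0, 0.0], [19789.0, 0.0, -0.5]]
-10 [[28890.8, 0.5, 0.0], [23099.9, 0.0, -0.5]]
-5 [[34576.8, 0.5, 0.0], [27594.6, 0.0, -0.5]]
0 [[35093.5, 1.0, 0.0], [31548.3, 0.0, -0.5]]
5 [[35345.2, 0.5, 0.0], [36703.2, 0.0, -0.5]]
10 [[36685.4, 0.5, 0.0], [43773.0, 0.0, -0.5]]
15 [[37687.4, 1.0, 0.0], [50912.2, 0.0, -0.5]]
20 [[44679.2, 1.0, 1.0], [55299.8, 0.0, -0.5]]
```

The knob is at about (443,316) with yaw -0.33, and both cameras agree. Next I go above it with the jaw across the bar.

```bash
python3 -m creep '[{"delta_pos":[0,0,-15],"rot":[0,0.11,0],"jaw":28},{"delta_pos":[0,0,0],"rot":[0,0.11,0],"jaw":28},{"delta_pos":[0,0,0],"rot":[0,0.11,0],"jaw":28},{"delta_pos":[0,0,-30],"rot":[0,0,0],"jaw":28},{"delta_pos":[0,0,-30],"rot":[0,0,0],"jaw":28},{"delta_pos":[0,0,-30],"rot":[0,0,0],"jaw":28},{"delta_pos":[0,0,0],"rot":[0,0,0],"jaw":28},{"delta_pos":[0,0,0],"rot":[0,0,0],"jaw":28},{"delta_pos":[0,0,0],"rot":[0,0,0],"jaw":28},{"delta_pos":[0,0,0],"rot":[0,0,0],"jaw":28}]'; python3 mv.py 443 316.2 40 -1.901
```

```text
clock: 24.9
position: [513.9, 283.6, 159.4]
ee_rot: [0.116, 0.698, -0.697, -0.116]
contact_force: [-0.3, -0.5, 0.4]
gripper_width: 28.3
t 24.9 p [513.9 283.6 159.4] jaw 28.3 F [-0.3 -0.5  0.4] q [ 0.78  0.35 -0.14  0.   -1.08  0.46]
axes x [-0.946  0.324 -0.001] y [ 0.001  0.001 -1.   ] z [-0.324 -0.946 -0.001] jaw heading -1.901
shift tool [ 77.7 119.4  -7.7] turn about y 0.0 opp -3.142
shift if turned first: x 77.6 y 119.4 z -7.8
```

```bash
python3 -m creep '[{"delta_pos":[25,10,-2.5],"rot":[0,0,0],"jaw":28},{"delta_pos":[25,15,-2.5],"rot":[0,0,0],"jaw":28},{"delta_pos":[20,20,-2],"rot":[0,0,0],"jaw":28},{"delta_pos":[7.7,20,-0.7],"rot":[0,0,0],"jaw":28},{"delta_pos":[0,20,0],"rot":[0,0,0],"jaw":28},{"delta_pos":[0,20,0],"rot":[0,0,0],"jaw":28},{"delta_pos":[0,10,0],"rot":[0,0,0],"jaw":28},{"delta_pos":[0,0,0],"rot":[0,0,0],"jaw":28},{"delta_pos":[0,0,0],"rot":[0,0,0],"jaw":28},{"delta_pos":[0,0,0],"rot":[0,0,0],"jaw":28}]'; python3 mv.py 443 316.2 30 -1.901
python3 - <<'E'
from h import *
p=arm.read_state()["position"]
a=arm.get_image("side")[:,:,::-1].copy(); cv2.imwrite("pics/k_side.png",a)
q=proj("side",[[443,316.2,34],p,p+[0,0,28]]); print(q.round(1))
ref=cv2.imread("pics/side0.png"); d=np.abs(a.astype(int)-ref).sum(2)
x,y=q[0].astype(int)
g=cv2.cvtColor(a,cv2.COLOR_BGR2GRAY); print(x,y)
for r in range(y-26,y+10,1): print(r,"".join("#" if d[r,c]>60 else "." for c in range(x-16,x+18)),"".join("%4d"%g[r,c] for c in range(x-8,x+10)))
E
```

```text
clock: 25.73
position: [443.7, 317.0, 45.5]
ee_rot: [0.117, 0.698, -0.697, -0.116]
contact_force: [0.3, -0.9, 0.2]
gripper_width: 27.9
t 25.73 p [443.7 317.   45.5] jaw 27.9 F [ 0.3 -0.9  0.2] q [ 0.92  0.4  -0.38  0.   -0.78  0.32]
axes x [-0.946  0.324 -0.001] y [ 0.002  0.002 -1.   ] z [-0.324 -0.946 -0.002] jaw heading -1.901
shift tool [ 0.5 15.5  1. ] turn about y 0.0 opp -3.141
shift if turned first: x 0.4 y 15.5 z 0.9
[[184.7 156.6]
 [184.4 154.1]
 [183.5 148.3]]
184 156
130 .......###########................   18   0 108 106  73  12   6  16  20  38 144 136 137 141 140  74  72  73
131 ........##########................   21   0 106 107  73  13   5  12  18  75 144 136 139 144  78  75  78  77
132 .......###########................   26   0 106  88  67  25  18  13  22   1 143 138 141  70  72  78  80  79
133 ........##########................   45  28 110 111  79  50  42  16  21   5 144 138 140  78  72  78  79  82
134 .......###########................   34  34  94  91  60  36  31  22  20  41 144 136 137 143  82  74  79  80
135 ........##########................   32   4  33  32 
[... 2715 characters left out ...]
  11   9   8   1 105 134 125
160 ##########........................   74  69 121 134 120  23   4  11   9  11   9   7   9   9   0 112 138 130
161 #########.........................   76 132 125 128  76   9  18  14  22  20  21  20  22  18   1 150 141 133
162 ##########........................   55  46 110  50  26   9  23  25  25  22  22  23  23  16   0  84 140 134
163 ##########........................   62  56 115  57  46   3   9  17  22  21  19  23   5   4   1  86 116 112
164 ############......................   62  59  54  52  59   8   4   9   9   2  11   4   1   8  15 114 116 115
165 #############.....................   62  59  60  55  57  36  16   0   3   1  10   8   5  70  91 113 108 115
```

The fingertip's image row again puts the real tip about 36 mm above the reported TCP, the same as at the jar and at the lip. I'll go down in steps, watching force and image.

```bash
python3 -m creep '[{"delta_pos":[0.5,8,0.9],"rot":[0,0,0],"jaw":28},{"delta_pos":[0,8,0],"rot":[0,0,0],"jaw":28},{"delta_pos":[0,8,0],"rot":[0,0,0],"jaw":28},{"delta_pos":[0,6,0],"rot":[0,0,0],"jaw":28},{"delta_pos":[0,4,0],"rot":[0,0,0],"jaw":28},{"delta_pos":[0,3,0],"rot":[0,0,0],"jaw":28},{"delta_pos":[0,0,0],"rot":[0,0,0],"jaw":28},{"delta_pos":[0,0,0],"rot":[0,0,0],"jaw":28},{"delta_pos":[0,0,0],"rot":[0,0,0],"jaw":28},{"delta_pos":[0,0,0],"rot":[0,0,0],"jaw":28}]'; python3 mv.py
python3 - <<'E'
from h import *
p=arm.read_state()["position"]
a=arm.get_image("side")[:,:,::-1].copy(); cv2.imwrite("pics/k2_side.png",a)
d=np.abs(a.astype(int)-cv2.imread("pics/side0.png")).sum(2);g=cv2.cvtColor(a,cv2.COLOR_BGR2GRAY)
for r in range(143,168): print(r,"".join("%4d"%g[r,c] for c in range(173,198)))
E
```

```text
clock: 26.62
position: [442.2, 316.0, 7.6]
ee_rot: [0.116, 0.698, -0.697, -0.116]
contact_force: [-0.7, -0.2, 0.2]
gripper_width: 27.8
t 26.62 p [442.2 316.    7.6] jaw 27.8 F [-0.7 -0.2  0.2] q [ 0.92  0.46 -0.42  0.   -0.69  0.32]
axes x [-0.946  0.324 -0.   ] y [ 0.001  0.001 -1.   ] z [-0.324 -0.946 -0.001] jaw heading -1.9
143  128  92 111 109  40  32  85  91  79  38  29  28  18  40 142 133 129 127 130 132 135 138 135 133 132
144  137 112  97 132  52  11  21  31  31  12  12  20  15  75 143 136 129 126 129 131 133 137 139 135 131
145  138 130  93 116  75  12  18  32  33  18  10  11   9  52 141 135 131 128 127 129 129 133 138 137 130
146  133 138 113 102  73  10   4  25  30  13  13  15  15  33 141 135 133 130 129 125 122 130 135 137 135
147  130 139 132  98 123  27   4  14  14  13  13  13  15  16 130 131 133 133 129 127 123 124 132 137 138
148  128 134 139 115 106  75  16  13  19  21  17  10  15   3 118 128 132 134 132 129 127 122 128 135 139
149  124 131 138 132 102  64  11  19  30  33  32  11  45   4 122 125 127 132 133 130 128 122 123 132 137
150  126 129 134 142 120  88  16  1
[... 1154 characters left out ...]
45  10  10  14  22  20  20  21  21  17   1 151 142 132 125 122 118 128
162   58  60  59  59  55  54  54  31   9   9   6  11  21  22  22  24  17   0  87 116 133 129 123 121 124
163   59  61  62  62  60  58  56  47  10   9  13  24  21  20  25   5   3   0  86 117 111 132 127 123 121
164   59  62  63  60  60  59  56  60   9   4   5   6   5  10   8   5   9  16 114 115 116 110 128 125 121
165   59  59  61  63  63  60  57  58  32   9   2   6   3   5  10   5  68  91 113 108 114 114 108 128 123
166   59  57  61  61  61  62  59  55  58  49  26  26  26  28  60  63 127 121 115 107 110 115 112 107 124
167   59  59  58  62  64  63  59  51 112 111 115 118 125  90  95 116 118 119 112 109 106 113 113 110 128
```

```bash
python3 -c "
from h import *
print(proj('side',[[442.2-4.5,316-13.2,43],[442.2-4.5,316-13.2,36]]).round(1))"
python3 -m creep '[{"delta_pos":[-0.5,5,0],"rot":[0,0,0],"jaw":28},{"delta_pos":[0,5,0],"rot":[0,0,0],"jaw":28},{"delta_pos":[0,4,0],"rot":[0,0,0],"jaw":28},{"delta_pos":[0,3,0],"rot":[0,0,0],"jaw":28},{"delta_pos":[0,0,0],"rot":[0,0,0],"jaw":28},{"delta_pos":[0,0,0],"rot":[0,0,0],"jaw":28},{"delta_pos":[0,0,0],"rot":[0,0,0],"jaw":28},{"delta_pos":[0,0,0],"rot":[0,0,0],"jaw":28},{"delta_pos":[0,0,0],"rot":[0,0,0],"jaw":28},{"delta_pos":[0,0,0],"rot":[0,0,0],"jaw":28}]'
```

```text
[[184.1 157. ]
 [184.3 158.4]]
clock: 27.5
position: [442.5, 315.7, -9.6]
ee_rot: [0.116, 0.698, -0.697, -0.116]
contact_force: [0.4, 0.4, -0.2]
gripper_width: 27.7
```

```bash
python3 -m creep '[{"delta_pos":[0,1,0],"rot":[0,0,0],"jaw":28},{"delta_pos":[0,1,0],"rot":[0,0,0],"jaw":28},{"delta_pos":[0,1,0],"rot":[0,0,0],"jaw":28},{"delta_pos":[0,1,0],"rot":[0,0,0],"jaw":28},{"delta_pos":[0,1,0],"rot":[0,0,0],"jaw":28},{"delta_pos":[0,0,0],"rot":[0,0,0],"jaw":28},{"delta_pos":[0,0,0],"rot":[0,0,0],"jaw":28},{"delta_pos":[0,0,0],"rot":[0,0,0],"jaw":28},{"delta_pos":[0,0,0],"rot":[0,0,0],"jaw":28},{"delta_pos":[0,0,0],"rot":[0,0,0],"jaw":28}]'
```

```text
clock: 28.33
position: [442.5, 315.6, -14.7]
ee_rot: [0.116, 0.698, -0.697, -0.116]
contact_force: [-0.8, 0.9, 0.3]
gripper_width: 27.9
```

```bash
python3 -m creep '[{"delta_pos":[0,1,0],"rot":[0,0,0],"jaw":28},{"delta_pos":[0,1,0],"rot":[0,0,0],"jaw":28},{"delta_pos":[0,0,0],"rot":[0,0,0],"jaw":28},{"delta_pos":[0,0,0],"rot":[0,0,0],"jaw":28},{"delta_pos":[0,0,0],"rot":[0,0,0],"jaw":28},{"delta_pos":[0,0,0],"rot":[0,0,0],"jaw":28},{"delta_pos":[0,0,0],"rot":[0,0,0],"jaw":28},{"delta_pos":[0,0,0],"rot":[0,0,0],"jaw":28},{"delta_pos":[0,0,0],"rot":[0,0,0],"jaw":28},{"delta_pos":[0,0,0],"rot":[0,0,0],"jaw":28}]'
```

```text
clock: 29.17
position: [442.4, 315.6, -16.8]
ee_rot: [-0.116, -0.698, 0.698, 0.116]
contact_force: [0.5, 0.6, -0.3]
gripper_width: 27.9
```

```bash
python3 -m creep '[{"delta_pos":[0,0,0],"rot":[0,0,0],"jaw":22},{"delta_pos":[0,0,0],"rot":[0,0,0],"jaw":18},{"delta_pos":[0,0,0],"rot":[0,0,0],"jaw":14},{"delta_pos":[0,0,0],"rot":[0,0,0],"jaw":8},{"delta_pos":[0,0,0],"rot":[0,0,0],"jaw":2},{"delta_pos":[0,0,0],"rot":[0,0,0],"jaw":0},{"delta_pos":[0,0,0],"rot":[0,0,0],"jaw":0},{"delta_pos":[0,0,0],"rot":[0,0,0],"jaw":0},{"delta_pos":[0,0,0],"rot":[0,0,0],"jaw":0},{"delta_pos":[0,0,0],"rot":[0,0,0],"jaw":0}]'; python3 mv.py
```

```text
clock: 30.0
position: [442.6, 315.7, -16.6]
ee_rot: [0.116, 0.698, -0.697, -0.116]
contact_force: [-1.8, 0.6, 3.7]
gripper_width: 10.3
t 30.0 p [442.6 315.7 -16.6] jaw 10.3 F [-1.8  0.6  3.7] q [ 0.92  0.49 -0.44  0.   -0.64  0.32]
axes x [-0.946  0.324 -0.   ] y [ 0.  0. -1.] z [-0.324 -0.946 -0.   ] jaw heading -1.9
```

The bar is gripped. I'll lift it, turn it to the shaft yaw of -0.5 and carry it to a point above the shaft.

```bash
python3 -m creep '[{"delta_pos":[0,-5,0],"rot":[0,0,0],"jaw":0},{"delta_pos":[0,-15,0],"rot":[0,0,0],"jaw":0},{"delta_pos":[0,-25,0],"rot":[0,0,0],"jaw":0},{"delta_pos":[0,-30,0],"rot":[0,0,0],"jaw":0},{"delta_pos":[0,-30,0],"rot":[0,0.04,0],"jaw":0},{"delta_pos":[0,-30,0],"rot":[0,0.06,0],"jaw":0},{"delta_pos":[0,-22,0],"rot":[0,0.07,0],"jaw":0},{"delta_pos":[-10,-10,5],"rot":[0,0,0],"jaw":0},{"delta_pos":[-20,0,10],"rot":[0,0,0],"jaw":0},{"delta_pos":[-30,0,14.5],"rot":[0,0,0],"jaw":0}]' && python3 -m creep '[{"delta_pos":[-32,0,15.5],"rot":[0,0,0],"jaw":0},{"delta_pos":[-32,0,15.5],"rot":[0,0,0],"jaw":0},{"delta_pos":[-32,0,15.5],"rot":[0,0,0],"jaw":0},{"delta_pos":[-32,0,15.5],"rot":[0,0,0],"jaw":0},{"delta_pos":[-32,0,15.5],"rot":[0,0,0],"jaw":0},{"delta_pos":[-32,0,15.5],"rot":[0,0,0],"jaw":0},{"delta_pos":[-32,0,15.5],"rot":[0,0,0],"jaw":0},{"delta_pos":[-32,0,15.5],"rot":[0,0,0],"jaw":0},{"delta_pos":[-20,0,10],"rot":[0,0,0],"jaw":0},{"delta_pos":[-10,0,5],"rot":[0,0,0],"jaw":0}]'; python3 mv.py 680 -14.2 150 -2.07
```

```text
clock: 30.83
position: [480.6, 261.3, 150.6]
ee_rot: [0.173, 0.686, -0.685, -0.173]
contact_force: [1.0, 0.6, -0.7]
gripper_width: 10.4
clock: 31.67
position: [665.7, -1.7, 148.2]
ee_rot: [-0.175, -0.684, 0.685, 0.177]
contact_force: [-0.7, 0.3, -1.1]
gripper_width: 10.1
t 31.67 p [665.7  -1.7 148.2] jaw 10.1 F [-0.7  0.3 -1.1] q [ 0.24  0.49  0.06 -0.   -1.14  0.83]
axes x [-0.876  0.481  0.002] y [-0.003 -0.001 -1.   ] z [-0.481 -0.876  0.002] jaw heading -2.073
shift tool [-18.5  -1.9   4.1] turn about y -0.003 opp 3.139
shift if turned first: x -18.5 y -1.8 z 4.1
```

```bash
python3 -m creep '[{"delta_pos":[-8,0,2],"rot":[0,0,0],"jaw":0},{"delta_pos":[-7,0,2],"rot":[0,0,0],"jaw":0},{"delta_pos":[-3.5,0,0.1],"rot":[0,0,0],"jaw":0},{"delta_pos":[0,0,0],"rot":[0,0,0],"jaw":0},{"delta_pos":[0,0,0],"rot":[0,0,0],"jaw":0},{"delta_pos":[0,0,0],"rot":[0,0,0],"jaw":0},{"delta_pos":[0,0,0],"rot":[0,0,0],"jaw":0},{"delta_pos":[0,0,0],"rot":[0,0,0],"jaw":0},{"delta_pos":[0,0,0],"rot":[0,0,0],"jaw":0},{"delta_pos":[0,0,0],"rot":[0,0,0],"jaw":0}]'; python3 mv.py 680 -14.2 150 -2.07
python3 - <<'E'
from fit import *
p=arm.read_state()["position"]; z0=p[2]+16.6
a=arm.get_image("side")[:,:,::-1].copy(); cv2.imwrite("pics/hov.png",a)
g=cv2.cvtColor(a,cv2.COLOR_BGR2GRAY)
q=proj("side",[[p[0],p[1],z0],[680,-14.2,140],[680,-14.2,121]]); print(q.round(1)); x,y=q[0].round().astype(int)
for r in range(y-12,y+22): print(r,"".join("%4d"%g[r,c] for c in range(x-14,x+16)))
cv2.imwrite('pics/hovc.png',cv2.resize(a[y-40:y+35,x-40:x+40],None,fx=7,fy=7,interpolation=cv2.INTER_CUBIC))
E
```

```text
clock: 32.5
position: [679.6, -10.3, 150.4]
ee_rot: [0.175, 0.685, -0.685, -0.175]
contact_force: [1.2, -0.8, -0.4]
gripper_width: 10.3
t 32.5 p [679.6 -10.3 150.4] jaw 10.3 F [ 1.2 -0.8 -0.4] q [ 0.22  0.51  0.1  -0.   -1.16  0.85]
axes x [-0.878  0.479 -0.   ] y [ 0.  0. -1.] z [-0.479 -0.878 -0.   ] jaw heading -2.07
shift tool [-2.2  0.4  3.2] turn about y -0.0 opp 3.141
shift if turned first: x -2.2 y 0.4 z 3.2
[[277.5 161.2]
 [277.8 168.2]
 [277.5 172.5]]
149   87  87  91  66  63  66  59  55  58  58  32   4  14  22  23  24  22  19  13  31  30  27  25  26  98 100  96  95  95  96
150   90  85  86  87  60  57  57  47  57  69  63  18   7  11  20  17  15  17  17  28  30  29  27  26  26  96  98  99  59  32
151   86  82  77  79  84  72  55 115 150 189 202 105  40  17  20  15  37  84  29  23  26  29  27  28  22  33  31  39  38  43
152   82  92  64 119 153 238 238 236 249  37   0  89  36  14  21  16  32 104  33  26  31  35  28  25  28  32  44  46  46  46
153  154 235 233 230 225 220 218 222 244  42   0  93  37  16  19  13  34  79 109 116 118  92  35  28  27  37  48  47  44  46
154  225 
[... 2915 characters left out ...]
 57  49  53  38  40  49 106 219 161 139 197 197 200 194 190 184 216 215 213
178   70 102 103 208 200 191 192 194 196 199 206 212 214 217 216 163 211 208 202 205  50 193 193 193 194 190 186 214 215 214
179   67  89 214 206 197 190 189 192 192 193 195 195 196 198 198 196 143 193 191 195 199 195 192 191 193 192 186 212 215 215
180   63  50 165 207 197 194 188 189 190 192 193 193 192 192 193 193 193 193 191 189 192 193 193 190 191 196 189 185 212 214
181   75  63  55 183 199 198 193 189 190 191 191 192 192 192 192 193 191 190 192 189 188 190 192 192 190 191 194 217 214 213
182   88  91  61 125 201 198 195 191 189 190 192 192 192 191 191 193 190 189 191 191 189 189 190 192 191 189 190 216 215 212
```

View pics/hovc.png

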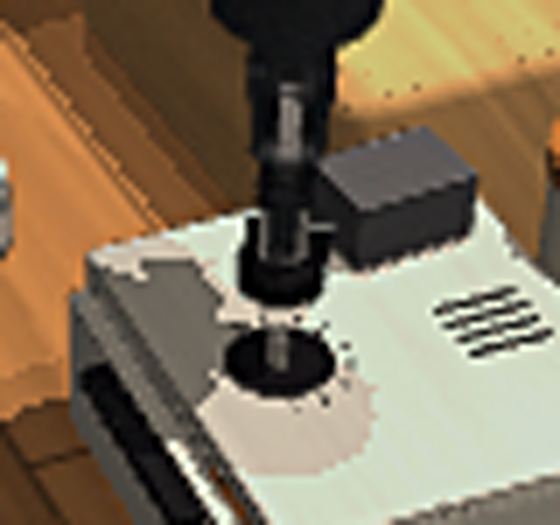

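The side picture shows the knob held above the D-shaft, the drawer shut and the tea tin untouched. Knob disc centre is at column 277.65 with its bottom edge at row 164.6, and the dial centre is (277.8,172.3). I'll compute the relative offset.

Run:
```python
from h import *
from fit import *
p=arm.read_state()["position"]; z0=p[2]+16.6
k=ray("side",(277.65,160.8),z0); print("knob seen",k.round(1),"tcp",p.round(1))
for z in(120,121,122): print("dial side",z,ray("side",(277.78,172.33),z).round(1),"top",ray("top",(237.34,161.15),z).round(1))
# disc ellipse bottom check
t=np.linspace(0,2*np.pi,60); e=proj("side",np.c_[p[0]+21*np.cos(t),p[1]+21*np.sin(t),np.full(60,z0)]); print("pred underside rim: cols",e[:,0].min(),e[:,0].max(),"row max",e[:,1].max())
# dial in latest side image
a=cv2.imread("pics/hov.png"); g=cv2.cvtColor(a,cv2.COLOR_BGR2GRAY)[165:180,266:292]; m=(g<62).astype(np.uint8); 
cn=max(cv2.findContours(m,0,1)[0],key=cv2.contourArea); print(cv2.fitEllipse(cn)[0])
```

```text
knob seen [680.9  -8.8 166.9] tcp [679.6 -10.4 150.3]
dial side 120 [681.9 -12.5 120. ] top [679.7 -13.8 120. ]
dial side 121 [681.3 -13.5 121. ] top [679.4 -13.8 121. ]
dial side 122 [680.7 -14.6 122. ] top [679.2 -13.8 122. ]
pred underside rim: cols 271.16286570430884 283.8788983548734 row max 165.1296857012653
(11.293729782104492, 7.090255260467529)
```

```bash
python3 -m creep '[{"delta_pos":[-1.5,0,2],"rot":[0,0,0],"jaw":0},{"delta_pos":[-1,0,1.8],"rot":[0,0,0],"jaw":0},{"delta_pos":[0,6,0],"rot":[0,0,0],"jaw":0},{"delta_pos":[0,8,0],"rot":[0,0,0],"jaw":0},{"delta_pos":[0,6,0],"rot":[0,0,0],"jaw":0},{"delta_pos":[0,4,0],"rot":[0,0,0],"jaw":0},{"delta_pos":[0,0,0],"rot":[0,0,0],"jaw":0},{"delta_pos":[0,0,0],"rot":[0,0,0],"jaw":0},{"delta_pos":[0,0,0],"rot":[0,0,0],"jaw":0},{"delta_pos":[0,0,0],"rot":[0,0,0],"jaw":0}]'; python3 mv.py 680 -14.8 121 -2.07
```

```text
clock: 33.38
position: [680.3, -15.0, 126.7]
ee_rot: [0.175, 0.685, -0.685, -0.175]
contact_force: [0.0, -0.3, -0.5]
gripper_width: 10.4
t 33.38 p [680.3 -15.  126.7] jaw 10.4 F [ 0.  -0.3 -0.5] q [ 0.22  0.52  0.07  0.   -1.11  0.86]
axes x [-0.878  0.479 -0.001] y [ 0.001  0.    -1.   ] z [-0.479 -0.878 -0.   ] jaw heading -2.071
shift tool [ 0.4  5.7 -0. ] turn about y -0.001 opp 3.141
shift if turned first: x 0.4 y 5.7 z -0.0
```

```bash
python3 -m creep '[{"delta_pos":[0,1,0],"rot":[0,0,0],"jaw":0},{"delta_pos":[0,1,0],"rot":[0,0,0],"jaw":0},{"delta_pos":[0,1,0],"rot":[0,0,0],"jaw":0},{"delta_pos":[0,1,0],"rot":[0,0,0],"jaw":0},{"delta_pos":[0,1,0],"rot":[0,0,0],"jaw":0},{"delta_pos":[0,0.5,0],"rot":[0,0,0],"jaw":0},{"delta_pos":[0,0,0],"rot":[0,0,0],"jaw":0},{"delta_pos":[0,0,0],"rot":[0,0,0],"jaw":0},{"delta_pos":[0,0,0],"rot":[0,0,0],"jaw":0},{"delta_pos":[0,0,0],"rot":[0,0,0],"jaw":0}]'
```

```text
clock: 34.22
position: [680.1, -15.0, 120.8]
ee_rot: [0.175, 0.685, -0.685, -0.175]
contact_force: [0.1, 1.5, -0.1]
gripper_width: 10.5
```

The underside is now below the shaft top with no vertical force, so the knob is entering. I'll continue.

```bash
python3 -m creep '[{"delta_pos":[0,1,0],"rot":[0,0,0],"jaw":0},{"delta_pos":[0,1,0],"rot":[0,0,0],"jaw":0},{"delta_pos":[0,1,0],"rot":[0,0,0],"jaw":0},{"delta_pos":[0,1,0],"rot":[0,0,0],"jaw":0},{"delta_pos":[0,0,0],"rot":[0,0,0],"jaw":0},{"delta_pos":[0,0,0],"rot":[0,0,0],"jaw":0},{"delta_pos":[0,0,0],"rot":[0,0,0],"jaw":0},{"delta_pos":[0,0,0],"rot":[0,0,0],"jaw":0},{"delta_pos":[0,0,0],"rot":[0,0,0],"jaw":0},{"delta_pos":[0,0,0],"rot":[0,0,0],"jaw":0}]'; python3 mv.py
```

```text
clock: 35.05
position: [680.2, -14.6, 116.5]
ee_rot: [0.175, 0.685, -0.685, -0.175]
contact_force: [0.1, 5.8, 1.0]
gripper_width: 10.1
t 35.05 p [680.2 -14.6 116.5] jaw 10.1 F [0.1 5.8 1. ] q [ 0.22  0.53  0.05 -0.   -1.09  0.86]
axes x [-0.878  0.479  0.   ] y [ 0.     0.001 -1.   ] z [-0.479 -0.878 -0.001] jaw heading -2.07
```

```bash
python3 -m creep '[{"delta_pos":[0.3,0,-0.5],"rot":[0,0,0],"jaw":0},{"delta_pos":[0.2,0,-0.4],"rot":[0,0,0],"jaw":0},{"delta_pos":[0,1,0],"rot":[0,0,0],"jaw":0},{"delta_pos":[0,1,0],"rot":[0,0,0],"jaw":0},{"delta_pos":[0,1,0],"rot":[0,0,0],"jaw":0},{"delta_pos":[0,0,0],"rot":[0,0,0],"jaw":0},{"delta_pos":[0,0,0],"rot":[0,0,0],"jaw":0},{"delta_pos":[0,0,0],"rot":[0,0,0],"jaw":0},{"delta_pos":[0,0,0],"rot":[0,0,0],"jaw":0},{"delta_pos":[0,0,0],"rot":[0,0,0],"jaw":0}]'; python3 -c "
from bench import arm; s=arm.read_state(); print(s['contact_force'],s['wrist_torque'])"
```

```text
clock: 35.88
position: [679.9, -14.3, 113.5]
ee_rot: [-0.175, -0.685, 0.685, 0.175]
contact_force: [1.6, 1.4, 0.8]
gripper_width: 10.3
[1.59562496 1.39801556 0.82848514] [ 0.53318034 -0.2574211   0.01152357]
```

```bash
python3 -m creep '[{"delta_pos":[0.1,0,-0.2],"rot":[0,0,0],"jaw":0},{"delta_pos":[0,1,0],"rot":[0,0,0],"jaw":0},{"delta_pos":[0,1,0],"rot":[0,0,0],"jaw":0},{"delta_pos":[0,0.7,0],"rot":[0,0,0],"jaw":0},{"delta_pos":[0,0,0],"rot":[0,0,0],"jaw":0},{"delta_pos":[0,0,0],"rot":[0,0,0],"jaw":0},{"delta_pos":[0,0,0],"rot":[0,0,0],"jaw":0},{"delta_pos":[0,0,0],"rot":[0,0,0],"jaw":0},{"delta_pos":[0,0,0],"rot":[0,0,0],"jaw":0},{"delta_pos":[0,0,0],"rot":[0,0,0],"jaw":0}]'
```

```text
clock: 36.72
position: [679.9, -14.0, 111.0]
ee_rot: [-0.175, -0.685, 0.685, 0.175]
contact_force: [-0.5, -0.5, 0.1]
gripper_width: 10.0
```

```bash
python3 -m creep '[{"delta_pos":[0,0.7,0],"rot":[0,0,0],"jaw":0},{"delta_pos":[0,0.7,0],"rot":[0,0,0],"jaw":0},{"delta_pos":[0,0,0],"rot":[0,0,0],"jaw":0},{"delta_pos":[0,0,0],"rot":[0,0,0],"jaw":0},{"delta_pos":[0,0,0],"rot":[0,0,0],"jaw":0},{"delta_pos":[0,0,0],"rot":[0,0,0],"jaw":0},{"delta_pos":[0,0,0],"rot":[0,0,0],"jaw":0},{"delta_pos":[0,0,0],"rot":[0,0,0],"jaw":0},{"delta_pos":[0,0,0],"rot":[0,0,0],"jaw":0},{"delta_pos":[0,0,0],"rot":[0,0,0],"jaw":0}]'
```

```text
clock: 37.55
position: [680.1, -14.0, 109.7]
ee_rot: [-0.175, -0.685, 0.685, 0.175]
contact_force: [-2.1, -0.8, 4.0]
gripper_width: 10.4
```

The knob seats at 109.7 with 4 N, which is the spring threshold. Now I press.

```bash
python3 -m creep '[{"delta_pos":[0,1,0],"rot":[0,0,0],"jaw":0},{"delta_pos":[0,1,0],"rot":[0,0,0],"jaw":0},{"delta_pos":[0,1,0],"rot":[0,0,0],"jaw":0},{"delta_pos":[0,0,0],"rot":[0,0,0],"jaw":0},{"delta_pos":[0,0,0],"rot":[0,0,0],"jaw":0},{"delta_pos":[0,0,0],"rot":[0,0,0],"jaw":0},{"delta_pos":[0,0,0],"rot":[0,0,0],"jaw":0},{"delta_pos":[0,0,0],"rot":[0,0,0],"jaw":0},{"delta_pos":[0,0,0],"rot":[0,0,0],"jaw":0},{"delta_pos":[0,0,0],"rot":[0,0,0],"jaw":0}]'
```

```text
clock: 38.38
position: [680.1, -14.0, 107.1]
ee_rot: [-0.175, -0.685, 0.685, 0.175]
contact_force: [-2.5, -0.2, 4.9]
gripper_width: 10.2
```

```bash
python3 -m creep '[{"delta_pos":[0,1,0],"rot":[0,0,0],"jaw":0},{"delta_pos":[0,1,0],"rot":[0,0,0],"jaw":0},{"delta_pos":[0,0.5,0],"rot":[0,0,0],"jaw":0},{"delta_pos":[0,0,0],"rot":[0,0,0],"jaw":0},{"delta_pos":[0,0,0],"rot":[0,0,0],"jaw":0},{"delta_pos":[0,0,0],"rot":[0,0,0],"jaw":0},{"delta_pos":[0,0,0],"rot":[0,0,0],"jaw":0},{"delta_pos":[0,0,0],"rot":[0,0,0],"jaw":0},{"delta_pos":[0,0,0],"rot":[0,0,0],"jaw":0},{"delta_pos":[0,0,0],"rot":[0,0,0],"jaw":0}]'
```

```text
clock: 39.22
position: [680.2, -14.0, 105.4]
ee_rot: [-0.175, -0.685, 0.685, 0.174]
contact_force: [-2.6, -0.2, 8.3]
gripper_width: 10.5
```

```bash
python3 -m creep '[{"delta_pos":[0,0.7,0],"rot":[0,0,0],"jaw":0},{"delta_pos":[0,0.7,0],"rot":[0,0,0],"jaw":0},{"delta_pos":[0,0,0],"rot":[0,0,0],"jaw":0},{"delta_pos":[0,0,0],"rot":[0,0,0],"jaw":0},{"delta_pos":[0,0,0],"rot":[0,0,0],"jaw":0},{"delta_pos":[0,0,0],"rot":[0,0,0],"jaw":0},{"delta_pos":[0,0,0],"rot":[0,0,0],"jaw":0},{"delta_pos":[0,0,0],"rot":[0,0,0],"jaw":0},{"delta_pos":[0,0,0],"rot":[0,0,0],"jaw":0},{"delta_pos":[0,0,0],"rot":[0,0,0],"jaw":0}]'
python3 - <<'E'
from h import *
s=arm.read_state(); print(s["contact_force"],s["wrist_torque"])
a=arm.get_image("side")[:,:,::-1].copy(); cv2.imwrite("pics/end_side.png",a); b=arm.get_image("top")[:,:,::-1]; cv2.imwrite("pics/end_top.png",b)
for n,im in(("side",a),("top",b)):
    d=np.abs(im.astype(int)-cv2.imread(f"pics/{n}0.png")).sum(2)>120
    k,l,st,ce=cv2.connectedComponentsWithStats(d.astype(np.uint8)); print(n,[(st[i][:4].tolist(),int(st[i][4])) for i in range(1,k) if st[i][4]>40])
# drawer front: expected shut face vs image, knob disc bottom row
t=np.linspace(0,2*np.pi,60); e=proj("side",np.c_[680.3+21*np.cos(t),-13.5+21*np.sin(t),np.full(60,122.)]); print("rim fully pressed: cols",e[:,0].min().round(1),e[:,0].max().round(1),"rowmax",e[:,1].max().round(1))
g=cv2.cvtColor(a,cv2.COLOR_BGR2GRAY)
for r in range(164,182): print(r,"".join("%4d"%g[r,c] for c in range(266,292)))
E
```

```text
clock: 40.05
position: [680.3, -14.0, 105.3]
ee_rot: [-0.175, -0.685, 0.685, 0.174]
contact_force: [-4.6, 0.7, 12.3]
gripper_width: 10.4
[-4.60287211  0.71523795 12.33401491] [0.09273724 1.46525816 0.02821326]
side [([0, 0, 275, 282], 14046), ([266, 87, 32, 53], 1133), ([78, 96, 13, 33], 105), ([268, 126, 12, 17], 58), ([79, 128, 18, 20], 222), ([252, 148, 34, 35], 463), ([179, 156, 12, 11], 112), ([188, 157, 89, 78], 2593), ([0, 159, 19, 48], 366), ([151, 171, 41, 24], 452), ([108, 180, 46, 34], 664), ([0, 252, 16, 33], 497), ([243, 261, 25, 17], 286)]
top [([88, 115, 169, 242], 14244), ([186, 149, 11, 11], 66), ([193, 178, 80, 55], 2854), ([304, 216, 14, 18], 98), ([136, 232, 13, 13], 128), ([0, 329, 32, 24], 468), ([175, 338, 17, 13], 80), ([157, 343, 16, 7], 41), ([120, 349, 31, 12], 95), ([0, 352, 37, 29], 293), ([215, 354, 51, 30], 361), ([153, 364, 30, 16], 66), ([216, 364, 36, 12], 253), ([203, 368, 12, 16], 66)]
rim fully pressed: cols 271.3 283.7 rowmax 176.2
164  107 105 101 221 114 105 115  30   0  70  35  16  18  19  26 139  97 114 166 224 220 215 213 214 213 210
165  10
[... 1145 characters left out ...]
 8   2   8  20  46 216 154 134 190 189 189 215
176  106 105 105 107 110 117  93  39  38  11   9  12   0  11   8  20  43 109 214 207 204 143 190 188 188 190
177  108 107 104 105 107 108 109 108 173  60  52  53  40  40  50 107 220 162 140 196 197 200 194 191 188 188
178  109 109 106 105 105 104  99 101 210 214 217 218 218 163 212 208 201 206  50 192 193 194 196 192 188 185
179  110 108 106 104 103  97  99 206 201 198 196 197 198 197 142 193 192 196 199 196 192 191 195 193 189 184
180  108 109 107 102  95  97 202 200 195 192 194 193 195 193 193 194 192 190 192 194 192 192 192 196 191 185
181   70 106 101 108  97 198 198 193 192 193 192 192 193 192 192 190 192 189 190 190 192 192 190 193 194 190
```

At the stop the force rose from 8.3 to 12.3 N with no further travel. Total travel since seating is about 5 mm, and the image differences show changes only at the jar, knob, drawer and arm. I'm handing in.

```bash
python3 -c "
from bench import arm
print(arm.job_done()); s=arm.read_state(); print(s['clock'],s['position'],s['contact_force'])"
```

```text
the job is handed in; nothing more can be done
None
the job is handed in; nothing more can be done
```

The job is handed in at about 40 s of the 72 s. The larger amber jar stands upright and released in the shut drawer. The knob is on the D-shaft at a yaw of about -0.5 rad, and the gripper is still holding it down.

**Last checks**
- **Jar:** the picture taken after release showed it upright on the drawer floor. I could not see it again once the drawer was shut.
- **Drawer:** it stopped at x = 588.7 mm, within a millimetre of the predicted shut position, with about 12 N. A later picture showed it shut.
- **Knob:** it went on with almost no vertical force and met the 4 N spring threshold within 1 mm of the predicted seating height.
- **Shaft press:** it travelled about 5 mm more. The force then rose from 8.3 to 12.3 N with no further movement, so the shaft is at its stop.
- **Other objects:** comparing pictures from start and end, I saw changes only around the arm, its shadows, the jar, the knob and the drawer. I had used all 12 views by then, so this was a numerical check.

**What disagreed or failed**
- **Fingertip height:** in the images the fingertips sat about 36 mm above the reported TCP. My first push on the drawer lip therefore passed over it without moving the drawer. I repeated it lower, and for the knob I went down in steps, checking force and image.
- **Side force:** up to 5.8 N sideways appeared while the knob went on. A shift of about 1 mm removed it.
- **Gripper widths:** it read 44.7 mm on the 54 mm jar, probably because it held the lid or neck. It read about 10 mm on the 12 mm bar, which I did not explain.

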